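# Change over the cells in the four-bay charger

## Robot

A 6-joint arm with a two-finger parallel gripper is mounted at the origin on a cart in front of the work surface, level with it; the furniture and walls round the work are solid. World frame = base frame: x ahead of the robot, y to its left, z up, the work surface at z = 0. Lengths are in m, angles in rad, forces in N, time in s.
With the tool pointing down it reaches from about 0.375 to 0.975 m from the base axis. Payload 3.8 kg.
Tool frame: the origin (TCP) lies midway between the tips of the shut fingers; the grasp point (between the pads) lies 19 mm behind it; z points along the fingers, y is the direction in which the jaws open and shut (so a half turn about z gives the same grasp; the last joint's range is limited). The gripper opens to 85 mm and grips with 20 to 120 N. Pads are 22 mm wide; open, the fingers measure 114 mm over their backs; the gripper's body (76 mm by 85 mm) begins 54 mm behind the grasp point. The pads swing forward as they close: fully open they stand 13 mm farther back than shut.
Start: joints at [-1.34, 0.264, 1.604, -0, 1.274, -0.037], TCP at [0.179, -0.651, 0.197] pointing down, gripper open.
Joint ranges: [-2.63, 2.63], [-0.94, 2.18], [0.31, 2.57], [-1.31, 4.45], [0, 2.66], [-2.55, 2.55]. Speed limits (rad/s): [2.57, 2.57, 3.14, 3.14, 3.14, 3.14].

## Interface

Orientations are given as a rotation vector (axis times angle).
In Python, from workcell import bot gives the robot as it stands.
- The arm moves only by the tool arm_command, never from a script. Its argument "targets" is text: rows parted by semicolons, each of 7 numbers parted by spaces: the shift along the tool's x, y, z in mm, then the turn, a rotation vector about the tool's x, y, z in degrees, then the opening, from 0 (shut) to 1 (fully open). A call has 1 to 10 rows; each row is the pose to reach, as a shift and turn from the pose commanded when the call began, along the tool's axes at that moment; what a row does not reach only later rows make up. A row lasts 1/12 s, in which the tool goes at most 41.7 mm and 7.16 degrees, less where a joint would pass 70% of its speed; a pose out of reach is approached as far as the arm can. A call with a gripper value outside its range is refused whole. The fingers move at their own pace and stop on an object; "newtons" is the grip in N (left out, the last holds). Time passes only in rows, so rows that repeat a pose let the fingers close. It gives the time, the measured TCP pose, the force and the opening at its end, in the units of the state.
- bot.read_state(): the state, without advancing time (a new reading comes with each control period).
- bot.read_camera(name): name is "side" or "top"; returns (picture, depth): 384x512x3 uint8, blue, green, red; 384x512 float32, m along the optical axis (not along the pixel's ray), 0 where there is no reading.
- bot.camera_params(name): a dict with "fov_y" (degrees; the focal length in pixels is half the picture's height over the tangent of half this angle, whatever the lens; pixels are square), "cx", "cy" (the principal point, pixels), "xyz" and "rotation" of the camera in the world. Camera axes: x right, y up, looking along -z (the intrinsics and any distortion apply to the point x, -y, -z); pixel columns grow to the right and rows downward; lengths in m; the calibration is good to about 2 mm. A picture is of the moment at which its call begins. camera_params takes no time and is no camera call.
- bot.finish_job(): hands the job in, once; it reports no verdict.
The state is a dict: "time": time; "q": joint angles; "joint_vel": joint speeds; "joint_torque": joint torques, N m; "tool_pos": TCP position; "tcp_rot": TCP orientation; "wrist_force": force on the tool from outside, world axes, zero at the start; "torque": the same for the moment, N m; "width": opening from 0.0 (shut) to 1.0 (fully open).
Only numpy, scipy, OpenCV 4.12 (cv2) and the standard library are available. Lean on these libraries where they do the work, as an engineer would, in place of code of your own. Each camera call takes 0.05 s, during which the arm holds its last target.

## Task

Change over the cells in the charger: hold the release tab down while sliding the clear hood fully open, take the charged cells out and lay them flat in the steel tray, and load every flat cell from the bench into a bay of its own by pushing its plain end against the coil spring and then dropping the button end in against the fixed contact. Slide the hood fully shut so that it latches with its tab up, then press the left, middle and right keys one after another, in that order, leaving the keys alone while the hood is open. Leave the beaker and the timer where they are.

Things in the scene. Friction and masses are not known exactly. Their poses are not given: they have to be found in the camera images.
- flat_1_mid (a point): Flat cell that starts on the bench: square block 26 x 26 mm, 66 mm long over all, 90 g, white sleeve, grey cap at the button end. The point is its centre, on its long axis, 33 mm from each end. Its x axis runs along it to the button end (steel button 10 mm across, 2.5 mm proud); the other end is plain.
- flat_2_mid (a point): Flat cell that starts on the bench: square block 26 x 26 mm, 66 mm long over all, 90 g, white sleeve, grey cap at the button end. The point is its centre, on its long axis, 33 mm from each end. Its x axis runs along it to the button end (steel button 10 mm across, 2.5 mm proud); the other end is plain.
- flat_3_mid (a point): Flat cell that starts on the bench: square block 26 x 26 mm, 66 mm long over all, 90 g, white sleeve, grey cap at the button end. The point is its centre, on its long axis, 33 mm from each end. Its x axis runs along it to the button end (steel button 10 mm across, 2.5 mm proud); the other end is plain.
- flat_4_mid (a point): Flat cell that starts on the bench: square block 26 x 26 mm, 66 mm long over all, 90 g, white sleeve, grey cap at the button end. The point is its centre, on its long axis, 33 mm from each end. Its x axis runs along it to the button end (steel button 10 mm across, 2.5 mm proud); the other end is plain.
- full_1_mid (a point): Charged cell that starts seated in bay 1 of the charger; same make, size, point and axes as the flat cells. To take it out lift it out upwards (the spring holds its ends with 4 N).
- full_2_mid (a point): Charged cell that starts seated in bay 2 of the charger; same make, size, point and axes as the flat cells. To take it out lift it out upwards (the spring holds its ends with 4 N).
- full_3_mid (a point): Charged cell that starts seated in bay 4 of the charger; same make, size, point and axes as the flat cells. To take it out lift it out upwards (the spring holds its ends with 4 N).
- charger: White four-bay charger, fixed, 266 x 220 mm. Origin on the bench under the middle of the bays; x from the key ledge (robot side) to the rear, z up. In its frame, mm: ledge x -116 to -68, top z 22; spring block x -64 to -50, to z 52; cells sit at z 23.5 between splayed guides (at x -25 to -15 and 15 to 25) that reach z 33; fixed contacts at x 33, to z 42.5; rear housing x 48 to 148, to z 50.
- bay_1 (a point): Centre of a cell seated in bay 1 (1 leftmost, +y; 54 mm apart, 28 mm free between cells), 36.5 mm over the bench; x: where its button points (charger +x). Button on the fixed contact at +33 mm; plain end on the coil spring's 16 mm disc, whose face is free at -28.5 mm and yields 12 mm (2 N at touch, 4 N cell seated, 7.4 N fully in). So a cell goes in slanted (about 20 deg), plain end first and low.
- bay_2 (a point): Centre of a cell seated in bay 2 (1 leftmost, +y; 54 mm apart, 28 mm free between cells), 36.5 mm over the bench; x: where its button points (charger +x). Button on the fixed contact at +33 mm; plain end on the coil spring's 16 mm disc, whose face is free at -28.5 mm and yields 12 mm (2 N at touch, 4 N cell seated, 7.4 N fully in). So a cell goes in slanted (about 20 deg), plain end first and low.
- bay_3 (a point): Centre of a cell seated in bay 3 (1 leftmost, +y; 54 mm apart, 28 mm free between cells), 36.5 mm over the bench; x: where its button points (charger +x). Button on the fixed contact at +33 mm; plain end on the coil spring's 16 mm disc, whose face is free at -28.5 mm and yields 12 mm (2 N at touch, 4 N cell seated, 7.4 N fully in). So a cell goes in slanted (about 20 deg), plain end first and low.
- bay_4 (a point): Centre of a cell seated in bay 4 (1 leftmost, +y; 54 mm apart, 28 mm free between cells), 36.5 mm over the bench; x: where its button points (charger +x). Button on the fixed contact at +33 mm; plain end on the coil spring's 16 mm disc, whose face is free at -28.5 mm and yields 12 mm (2 N at touch, 4 N cell seated, 7.4 N fully in). So a cell goes in slanted (about 20 deg), plain end first and low.
- tray_in (a point): Centre of the inner floor of the steel tray for charged cells: inside 194 mm (its x) x 94 mm (its y), rim 15 mm above this floor, floor 3 mm above the bench; fixed.
- hood (a joint): Clear hood over the bays, on rails: 0 = shut, 0.118 m = fully open (slid to the charger's +x, over the rear housing). Its top is 58 mm above the bench; it stays where it is left (1.5 N friction). When shut it is latched and can move only with the release tab held down.
- tab (a joint): Release tab on the hood, sprung: 0 = up, 0.006 m = fully down (2 N to start, 7 N fully down). The latch lets go from 0.0045 m; once the hood has moved 25 mm the tab may be let go. Over the last 25 mm of shutting, hold the tab down again and let it up at the end, or leave it ungripped: a ramp then dips it and it snaps up by itself (4 N; up to 25 N if a finger rubs on the rib).
- tab_top (a point): Middle of the tab's flat upper face, at the foot of its rib, 66 mm above the bench with the tab up; moves with tab and hood. Grey plate 50 mm (along charger x) x 54 mm, 8 mm proud of the hood, with a cross rib in its middle to push or pinch: 10 mm thick along x, 46 mm long along y, 13 mm high. Axes as the charger's.
- key_left (a joint): Travel of the left key: 0 = up, 0.004 m = fully down (1.2 N to start, 4 N fully down); counts as pressed beyond 0.003 m. It springs back.
- key_left_top (a point): Middle of the top of the left key on the ledge (round, 20 mm: wakes the charger), 31 mm above the bench, 9 mm above the ledge; the keys are 62 mm apart.
- key_middle (a joint): Travel of the middle key: 0 = up, 0.004 m = fully down (1.2 N to start, 4 N fully down); counts as pressed beyond 0.003 m. It springs back.
- key_middle_top (a point): Middle of the top of the middle key on the ledge (square, 20 mm: picks the charging program), 31 mm above the bench, 9 mm above the ledge; the keys are 62 mm apart.
- key_right (a joint): Travel of the right key: 0 = up, 0.004 m = fully down (1.2 N to start, 4 N fully down); counts as pressed beyond 0.003 m. It springs back.
- key_right_top (a point): Middle of the top of the right key on the ledge (oblong, 20 x 38 mm: starts the charge), 31 mm above the bench, 9 mm above the ledge; the keys are 62 mm apart.
- beaker: Bystander: glass beaker, 73 mm across, 98 mm high; origin under its middle.
- lab_timer: Bystander: white timer lying flat, 62 x 62 x 18 mm; origin under its middle.
Not all that is in view belongs to the job. Leave any orange or turquoise look-alike of the part that bears flat_2_mid alone. What is shaped like the part that bears flat_1_mid but blue is not meant.

How it is judged:
By the outcome, as a careful person would: the job done as asked, in the order asked, and still so for the second after the job is handed in, with the robot touching nothing.
Of flat_1, flat_2, flat_3, flat_4 only 3 to 4 are there at a start; the rules pass over those that are not, and their reading is None.
Of full_1, full_2, full_3 only 1 to 2 are there at a start; the rules pass over those that are not, and their reading is None.
At some moment in a run one of flat_1, flat_2, flat_3, flat_4 may be knocked a few centimetres aside while the robot is not near it.
Once in a run the grip may slacken for a moment while it holds something.
It also fails if it takes over 210 s, if anything falls off the work surface, if the arm or the gripper's body presses on something with over 40 N, if the wrist force passes 120 N, or if a joint passes its speed limit or range.

## Working session

There is one attempt and no reset: what is moved stays moved. The work goes in short steps, Python scripts to look and compute and a tool call to move; the robot and the scene stay as the last step left them, time stands still between calls to the robot, and variables do not carry over. Pictures are saved under pics/ and viewed, and the job is handed in when it is done.

Besides the shell and the picture viewer there is one more tool, called after "Request:" as a command line: name --argument value ..., lists and objects as JSON in quotes. arm_command: Moves the arm, as the interface text tells. Its arguments: {"type":"object","properties":{"targets":{"type":"string"},"newtons":{"type":"number"}},"required":["targets"]}

```bash
ls -la; mkdir -p pics
python3 - <<'E'
from workcell import bot
import cv2
s=bot.read_state(); print(s)
for n in("side","top"):
    p,d=bot.read_camera(n); cv2.imwrite(f"pics/{n}0.png",p); print(n,bot.camera_params(n),d.min(),d.max())
    import numpy as np; np.save(f"{n}0.npy",d)
E
```

```text
total 12
drwxr-xr-x  3 agent agent 4096 Dec  7 14:07 .
drwxr-xr-x 23 root  root  4096 Dec  7 14:07 ..
drwxr-xr-x  2 agent agent 4096 Dec  7 14:07 pics
{'time': 0.0, 'q': array([-1.33987561e+00,  2.64745018e-01,  1.60537130e+00, -5.96017171e-06,
        1.27366904e+00, -3.69152993e-02]), 'joint_vel': array([-0.00126522,  0.00034675, -0.00025953,  0.00011473,  0.00104906,
        0.00121929]), 'joint_torque': array([ 1.59438014e-04, -5.15107369e+01, -3.67315793e+01, -1.15906510e-04,
        1.29452418e-02, -1.22511605e-05]), 'tool_pos': array([ 0.17843967, -0.65016311,  0.19526903]), 'tcp_rot': array([-3.11130133e+00, -4.19170835e-01,  3.42250690e-04]), 'wrist_force': array([1.53580982, 0.16749753, 0.67524617]), 'torque': array([ 0.01761908, -0.00051129, -0.00643445]), 'width': 1.0050402794981805}
side {'fov_y': 55.24492389727438, 'cx': 255.98771430475836, 'cy': 193.25414721507897, 'xyz': array([-0.12709995, -0.95436871,  0.70518863]), 'rotation': array([ 1.01954664, -0.32022644, -0.58842287])} 0.0 2.089799
top {'fov_y': 57.29891991732686, 'cx': 255.60326691046717, 'cy': 192.6192689382054, 'xyz': array([ 0.34667881, -0.05378328,  1.06415072]), 'rotation': array([ 0.14735837, -0.15931908, -1.54210261])} 0.0 1.8187829
```

View pics/side0.png

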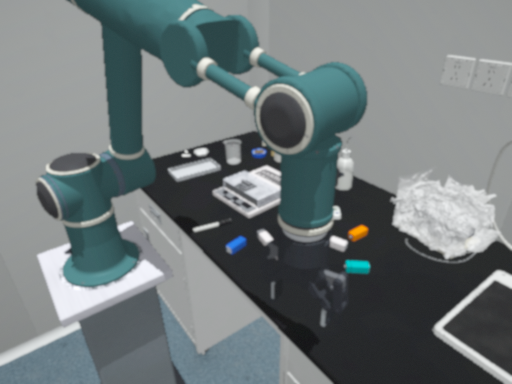

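View pics/top0.png

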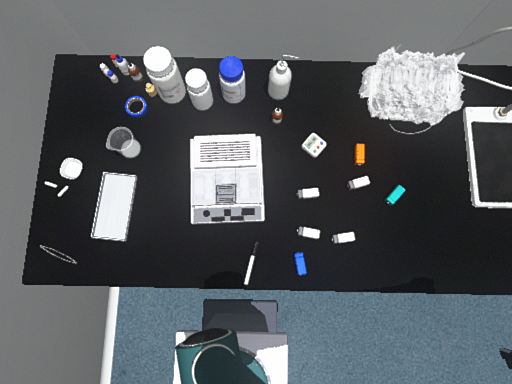

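```bash
cat > h.py <<'E'
import numpy as np, cv2
from scipy.spatial.transform import Rotation as R
from workcell import bot
def cam(n):
    c=bot.camera_params(n); f=192/np.tan(np.radians(c['fov_y']/2)); return f,c['cx'],c['cy'],np.array(c['xyz']),R.from_rotvec(c['rotation']).as_matrix()
def ray(n,u,v):
    f,cx,cy,o,M=cam(n); return o, M@np.array([(u-cx)/f,-(v-cy)/f,-1.])
def atz(n,u,v,z):
    o,d=ray(n,u,v); return o+d*(z-o[2])/d[2]
def atd(n,u,v,dep):
    o,d=ray(n,u,v); return o+d*dep
def proj(n,P):
    f,cx,cy,o,M=cam(n); p=(np.atleast_2d(P)-o)@M; return np.c_[cx+f*p[:,0]/-p[:,2], cy-f*p[:,1]/-p[:,2]]
def shot(n,name):
    p,d=bot.read_camera(n); cv2.imwrite(f"pics/{name}.png",p); np.save(f"{name}.npy",d); return p,d
def crop(src,box,k,name):
    p=cv2.imread(f"pics/{src}.png"); x0,y0,x1,y1=box
    c=cv2.resize(p[y0:y1,x0:x1],None,fx=k,fy=k,interpolation=cv2.INTER_CUBIC)
    for i in range(x0,x1,10): cv2.line(c,((i-x0)*k,0),((i-x0)*k,4+(6 if i%50==0 else 0)),(0,0,255),1)
    for i in range(y0,y1,10): cv2.line(c,(0,(i-y0)*k),(4+(6 if i%50==0 else 0),(i-y0)*k),(0,0,255),1)
    cv2.imwrite(f"pics/{name}.png",c)
def world(n,d):
    f,cx,cy,o,M=cam(n); v,u=np.mgrid[:384,:512]
    D=np.stack([(u-cx)/f,-(v-cy)/f,-np.ones_like(u,float)],-1)@M.T
    return o+D*d[...,None]
E
python3 - <<'E'
from h import *
crop("top0",(180,125,280,230),6,"c1"); crop("top0",(285,130,415,280),5,"c2"); crop("top0",(30,40,160,270),4,"c3")
W=world("top",np.load("top0.npy"))
for u,v in [(300,220),(400,250),(100,260),(150,270),(40,200),(200,200),(430,100),(227,150)]: print(u,v,W[v,u].round(4))
E
```

```text
300 220 [ 0.476  -0.1962  0.0026]
400 250 [ 0.3928 -0.4961  0.002 ]
100 260 [0.3434 0.3964 0.0004]
150 270 [ 0.3177  0.2469 -0.0009]
40 200 [0.5187 0.5977 0.0013]
200 200 [0.5208 0.1017 0.0575]
430 100 [ 0.8093 -0.5472  0.1427]
227 150 [0.6758 0.0295 0.0528]
```

```bash
sleep 1
```

```text
(no output)
```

View pics/c1.png

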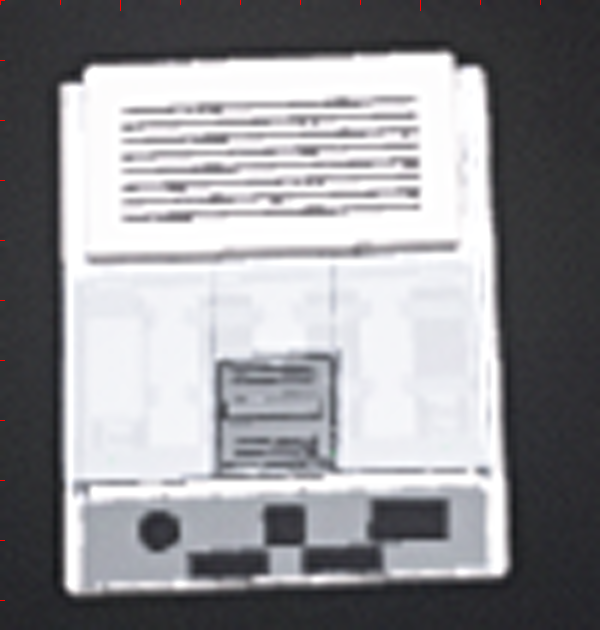

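View pics/c2.png

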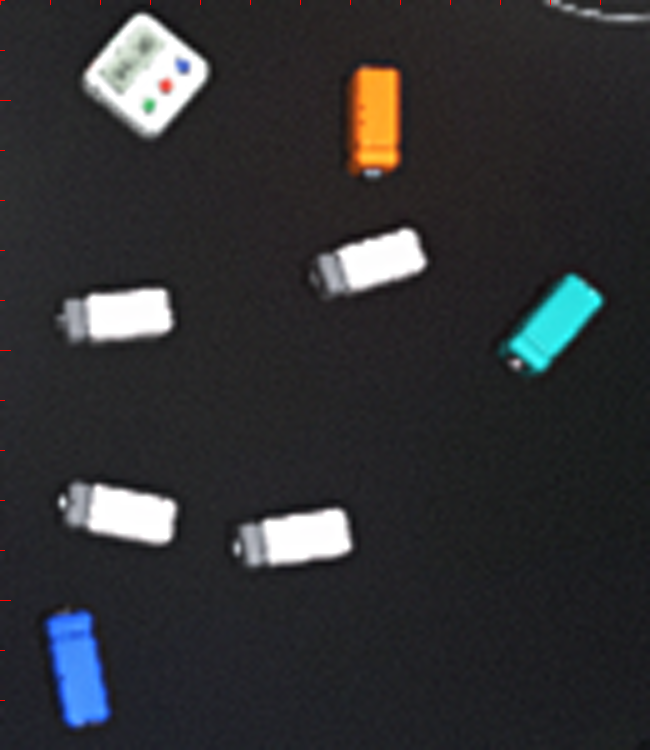

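Run:
```python
from h import *
g=lambda x,y:(180+x/6-0.4,125+y/6-0.4)
pts={'kl':(159,530,.031),'km':(285,525,.031),'kr':(408,519,.031),'bl':(66,592,.005),'br':(508,575,.005),
'hrl':(85,67,.05),'hrr':(455,55,.05),'hfl':(87,258,.05),'hfr':(458,245,.05),'t1':(217,362,.066),'t2':(335,355,.066),'t3':(217,475,.066),'t4':(337,467,.066)}
for k,(x,y,z) in pts.items(): print(k,atz('top',*g(x,y),z).round(4))
s=bot.read_state(); print(R.from_rotvec(s['tcp_rot']).as_matrix().round(3))
d=np.load('top0.npy'); W=world('top',d)
for (x,y) in [(150,560),(270,150),(270,400),(275,440),(110,320),(110,400),(430,320),(430,340),(280,290)]:
    u,v=g(x,y); print(x,y,W[int(round(v)),int(round(u))].round(4))
```

```text
kl [0.487  0.0857 0.031 ]
km [0.4909 0.0237 0.031 ]
kr [ 0.4954 -0.0369  0.031 ]
bl [0.458  0.1343 0.005 ]
br [ 0.4718 -0.0877  0.005 ]
hrl [0.7193 0.1322 0.05  ]
hrr [ 0.7306 -0.0547  0.05  ]
hfl [0.6195 0.1256 0.05  ]
hfr [ 0.6308 -0.0584  0.05  ]
t1 [0.5648 0.057  0.066 ]
t2 [0.5697 0.     0.066 ]
t3 [0.5094 0.0545 0.066 ]
t4 [ 0.5147 -0.0028  0.066 ]
[[ 0.964  0.265 -0.   ]
 [ 0.265 -0.964  0.002]
 [ 0.    -0.002 -1.   ]]
150 560 [0.4731 0.0896 0.0208]
270 150 [0.6768 0.0358 0.0495]
270 400 [0.5448 0.0284 0.0793]
275 440 [0.5268 0.0286 0.0667]
110 320 [0.5856 0.1106 0.06  ]
110 400 [0.5472 0.1088 0.058 ]
430 320 [ 0.5903 -0.0447  0.0566]
430 340 [ 0.5811 -0.0449  0.0571]
280 290 [0.6027 0.0292 0.0605]
```

View pics/c3.png

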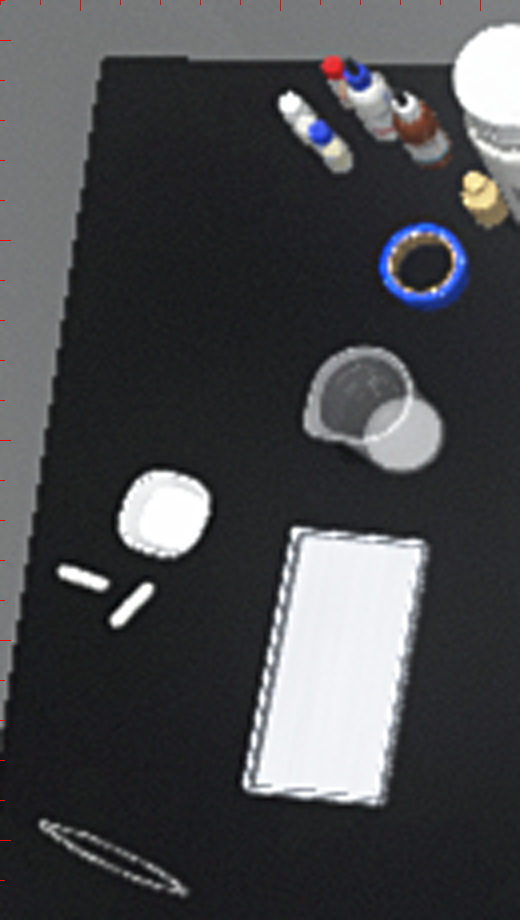

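Run:
```python
from h import *
crop("side0",(205,155,295,225),8,"c4"); crop("side0",(150,130,280,195),6,"c5")
```

```text
(no output)
```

View pics/c4.png

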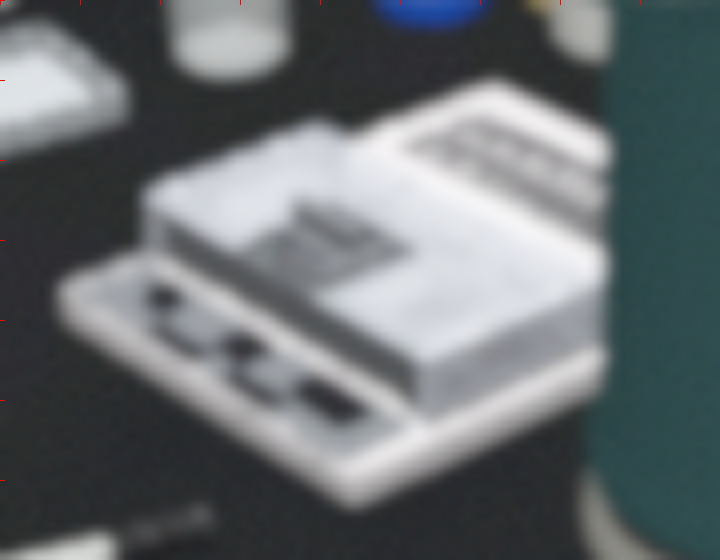

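Run:
```python
from h import *
from scipy.optimize import least_squares
g=lambda x,y:np.array((180+x/6-0.42,125+y/6-0.42))
s=lambda x,y:np.array((205+x/8-.44,155+y/8-.44))
F=lambda p:[ # cam, pixel, charger xyz
('top',g(159,530),(p[3],.062,.031)),('top',g(285,525),(p[3],0,.031)),('top',g(408,519),(p[3],-.062,.031)),
('top',g(66,592),(-.116,.110,.0)),('top',g(508,575),(-.116,-.11,.0)),
('top',g(85,67),(.148,p[4],.05)),('top',g(455,55),(.148,-p[4],.05)),('top',g(87,260),(.048,p[4],.05)),('top',g(458,247),(.048,-p[4],.05)),
('top',g(217,362),(p[5]+.025,.027,.066)),('top',g(335,355),(p[5]+.025,-.027,.066)),('top',g(217,475),(p[5]-.025,.027,.066)),('top',g(337,467),(p[5]-.025,-.027,.066)),
('side',s(355,508),(-.116,-.11,0)),('side',s(62,325),(-.116,.11,0)),('side',s(163,297),(p[3],.062,.031)),('side',s(245,348),(p[3],0,.031)),('side',s(331,400),(p[3],-.062,.031))]
def res(p):
    c,sn=np.cos(p[2]),np.sin(p[2]); out=[]
    for n,px,P in F(p):
        Wd=np.array([p[0]+c*P[0]-sn*P[1],p[1]+sn*P[0]+c*P[1],P[2]])
        out.append(proj(n,Wd)[0]-px)
    return np.concatenate(out)
r=least_squares(res,[.579,.03,.061,-.09,.09,-.04],loss='soft_l1'); print(r.x.round(4)); print(res(r.x).reshape(-1,2).round(1))
```

```text
[ 0.5788  0.0299  0.0645 -0.0882  0.0929 -0.0392]
[[-0.1  0.1]
 [-0.1  0.1]
 [ 0.3  0.2]
 [ 1.   0.9]
 [-0.1  0.8]
 [ 0.1 -0.3]
 [-0.4 -0.6]
 [ 0.  -0.7]
 [ 0.5 -0.9]
 [ 0.4  0.7]
 [-0.7  1.1]
 [ 0.7 -1.2]
 [-0.5 -0.6]
 [-0.4  1.4]
 [-0.1  0.5]
 [ 0.  -0.9]
 [-0.2 -1.1]
 [-0.2 -1. ]]
```

```bash
cat >> h.py <<'E'
CH=np.array([.579,.030]); TH=3.6
def ch(x,y,z):
    c,s=np.cos(np.radians(TH)),np.sin(np.radians(TH)); return np.array([CH[0]+c*x-s*y,CH[1]+s*x+c*y,z])
def rot(psi,tilt=0):
    a=np.radians(psi); M=np.array([[np.cos(a),np.sin(a),0],[np.sin(a),-np.cos(a),0],[0,0,-1.]])
    return M@R.from_euler('y',tilt,degrees=True).as_matrix()
def plan(P,M,P0=None,M0=None):
    s=bot.read_state()
    if P0 is None: P0=s['tool_pos'];M0=R.from_rotvec(s['tcp_rot']).as_matrix()
    d=M0.T@(np.array(P)-P0)*1000; t=R.from_matrix(M0.T@M).as_rotvec(degrees=True)
    return d.round(1),t.round(2)
def to(*targets):
    for P,psi,tilt in targets:
        d,t=plan(P,rot(psi,tilt)); print(' '.join('%.1f'%v for v in d),' ',' '.join('%.1f'%v for v in t))
def st():
    s=bot.read_state(); M=R.from_rotvec(s['tcp_rot']).as_matrix()
    print('t%.2f'%s['time'],'pos',s['tool_pos'].round(4),'F',s['wrist_force'].round(1),'w%.3f'%s['width'],'x',M[:,0].round(3),'z',M[:,2].round(3),'q',s['q'].round(2))
    c,sn=np.cos(np.radians(TH)),np.sin(np.radians(TH)); e=s['tool_pos'][:2]-CH
    print('charger mm',(np.array([c*e[0]+sn*e[1],-sn*e[0]+c*e[1],s['tool_pos'][2]])*1000).round(1))
E
python3 - <<'E'
from h import *
to((ch(-.039,0,.16),93.6,0))
E
```

```text
528.1 -557.8 36.6   -0.1 -0.1 -78.2
```

Request:
arm_command --targets "528 -558 36.5 0 0 -78.2 0.35;528 -558 36.5 0 0 -78.2 0.35;528 -558 36.5 0 0 -78.2 0.35;528 -558 36.5 0 0 -78.2 0.35;528 -558 36.5 0 0 -78.2 0.35;528 -558 36.5 0 0 -78.2 0.35;528 -558 36.5 0 0 -78.2 0.35;528 -558 36.5 0 0 -78.2 0.35;528 -558 36.5 0 0 -78.2 0.35;528 -558 36.5 0 0 -78.2 0.35" --newtons 40

```text
time: 0.93
tool_pos: [0.3746, -0.2816, 0.1764]
tcp_rot: [-2.273, -2.168, -0.0]
wrist_force: [0.6, -0.1, -0.9]
width: 0.35
```

Run:
```python
from h import *
st(); to((ch(-.039,0,.16),93.6,0),(ch(-.039,0,.10),93.6,0))
```

```text
t0.93 pos [ 0.3746 -0.2816  0.1764] F [ 0.6 -0.1 -0.9] w0.350 x [0.047 0.999 0.   ] z [-0.  0. -1.] q [-0.7  -0.12  2.05  0.    1.21 -0.65]
charger mm [-223.5 -298.2  176.4]
316.7 150.6 16.5   -0.0 -0.0 -6.3
316.7 150.6 76.5   -0.0 -0.0 -6.3
```

Request:
arm_command --targets "317 150.5 16.5 0 0 -6.3 0.3;317 150.5 16.5 0 0 -6.3 0.3;317 150.5 16.5 0 0 -6.3 0.3;317 150.5 16.5 0 0 -6.3 0.3;317 150.5 16.5 0 0 -6.3 0.3;317 150.5 16.5 0 0 -6.3 0.3;317 150.5 16.5 0 0 -6.3 0.3;317 150.5 16.5 0 0 -6.3 0.3;317 150.5 56.5 0 0 -6.3 0.3;317 150.5 66.5 0 0 -6.3 0.3"

```text
time: 1.77
tool_pos: [0.5413, 0.0284, 0.1071]
tcp_rot: [-2.151, -2.286, 0.001]
wrist_force: [-1.8, -1.1, -1.4]
width: 0.303
```

Run:
```python
from h import *
st();shot('top','top1');shot('side','side1')
st(); to((ch(-.039,0,.07),93.6,0))
crop("top1",(170,125,290,235),6,"c6");crop("side1",(185,105,305,205),6,"c7")
```

```text
t1.77 pos [0.5413 0.0284 0.1071] F [-1.8 -1.1 -1.4] w0.303 x [-0.061  0.998  0.001] z [-0.002  0.001 -1.   ] q [ 0.01  0.09  1.98  0.    1.07 -0.06]
charger mm [-37.7   0.8 107.1]
t1.87 pos [0.5378 0.0256 0.1061] F [-0.5  1.   0.2] w0.300 x [-0.059  0.998  0.   ] z [-0.009 -0.    -1.   ] q [ 0.    0.09  1.98 -0.    1.08 -0.06]
charger mm [-41.4  -1.9 106.1]
1.9 2.7 36.1   -0.5 -0.0 -0.2
```

View pics/c6.png

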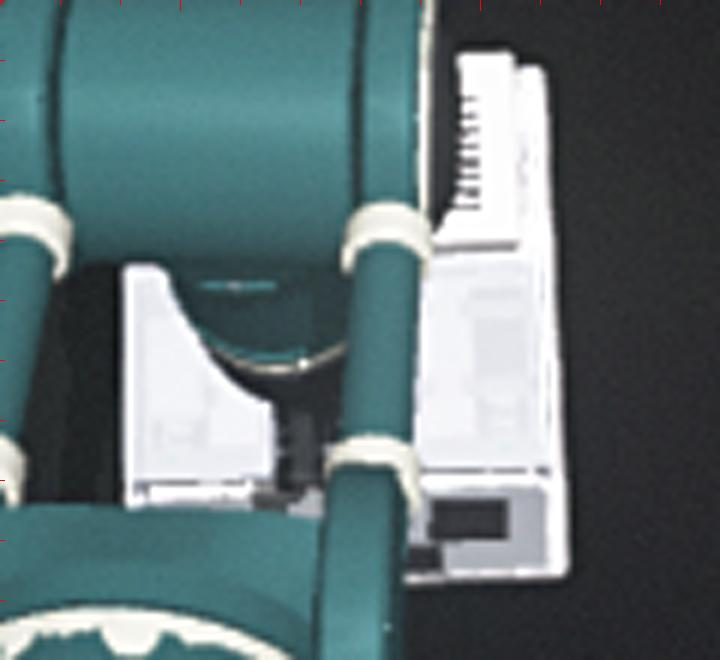

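View pics/c7.png

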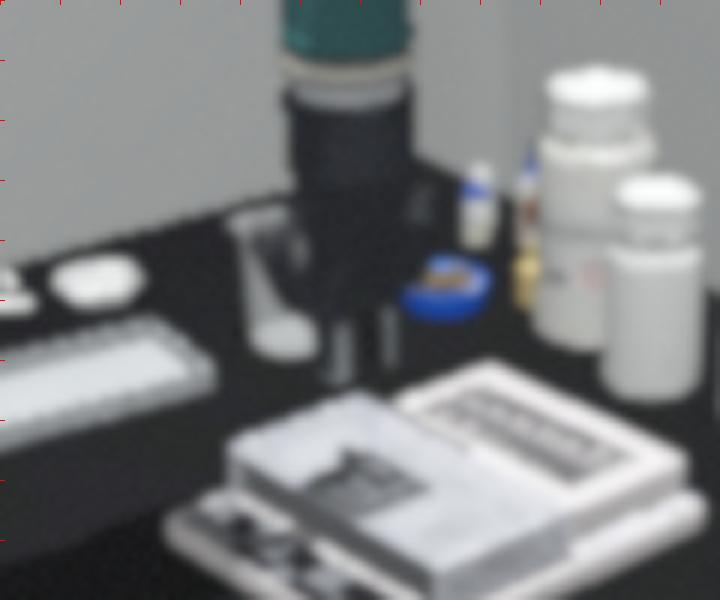

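Run:
```python
from h import *
for i in range(6):
    bot.read_camera('side'); s=bot.read_state(); print(s['time'],s['tool_pos'].round(4),s['q'].round(4),s['wrist_force'].round(1))
```

```text
1.9167 [0.5392 0.0247 0.1082] [ 0.0000e+00  8.6600e-02  1.9814e+00 -6.0000e-04  1.0791e+00 -5.7600e-02] [-0.  -0.6  0.3]
1.9667 [0.5406 0.0242 0.1099] [-1.0000e-03  8.5100e-02  1.9797e+00 -5.0000e-04  1.0789e+00 -5.7400e-02] [-1.6 -0.1  0.5]
2.0167 [0.5416 0.0239 0.1111] [-1.7000e-03  8.3900e-02  1.9786e+00 -4.0000e-04  1.0786e+00 -5.7400e-02] [ 0.5  0.  -0.1]
2.0667 [0.5422 0.0237 0.1117] [-2.0000e-03  8.3300e-02  1.9779e+00 -3.0000e-04  1.0785e+00 -5.7300e-02] [-0.8 -0.2  0.7]
2.1167 [0.5425 0.0237 0.112 ] [-2.1000e-03  8.2900e-02  1.9777e+00 -2.0000e-04  1.0783e+00 -5.7200e-02] [-0.7  0.1  1. ]
2.1667 [0.5425 0.0238 0.1121] [-2.0000e-03  8.2800e-02  1.9776e+00 -1.0000e-04  1.0782e+00 -5.7200e-02] [-0.8  0.3 -0.4]
```

Run:
```python
from h import *
st(); to((ch(-.039,0,.07),93.6,0))
```

```text
t2.17 pos [0.5425 0.0238 0.1121] F [-0.8  0.3 -0.4] w0.298 x [-0.055  0.998 -0.   ] z [ 0.003 -0.    -1.   ] q [-0.    0.08  1.98 -0.    1.08 -0.06]
charger mm [-36.8  -3.9 112.1]
3.9 -2.4 42.1   0.2 0.0 -0.4
```

Request:
arm_command --targets "4 -2.4 15 0.2 0 -0.4 0.3;4 -2.4 30 0.2 0 -0.4 0.3;4 -2.4 42 0.2 0 -0.4 0.3;4 -2.4 42 0.2 0 -0.4 0.3;4 -2.4 42 0.2 0 -0.4 0.3;4 -2.4 42 0.2 0 -0.4 0.05;4 -2.4 42 0.2 0 -0.4 0.05;4 -2.4 42 0.2 0 -0.4 0.05;4 -2.4 42 0.2 0 -0.4 0.05;4 -2.4 42 0.2 0 -0.4 0.05" --newtons 40

```text
time: 3.0
tool_pos: [0.5393, 0.0287, 0.0688]
tcp_rot: [-2.148, -2.29, 0.003]
wrist_force: [-0.4, -0.5, 0.2]
width: 0.053
```

Run:
```python
from h import *
st(); bot.read_camera('side'); st()
```

```text
t3.00 pos [0.5393 0.0287 0.0688] F [-0.4 -0.5  0.2] w0.053 x [-0.064  0.998 -0.   ] z [-0.003 -0.    -1.   ] q [ 0.01  0.13  2.02 -0.    1.   -0.06]
charger mm [-39.7   1.2  68.8]
t3.05 pos [0.5392 0.0288 0.0687] F [ 0.3 -0.5  0.2] w0.050 x [-0.064  0.998 -0.   ] z [-0.003 -0.    -1.   ] q [ 0.01  0.13  2.02 -0.    1.   -0.06]
charger mm [-39.8   1.3  68.7]
```

Run:
```python
from h import *
shot('top','top2');shot('side','side2')
crop("top2",(195,165,265,225),10,"c6");crop("side2",(205,125,295,205),8,"c7")
P=bot.read_state()['tool_pos']; print(proj('top',P),proj('side',P))
```

```text
[[225.07129787 193.71177337]] [[244.79034953 183.57241309]]
```

View pics/c6.png

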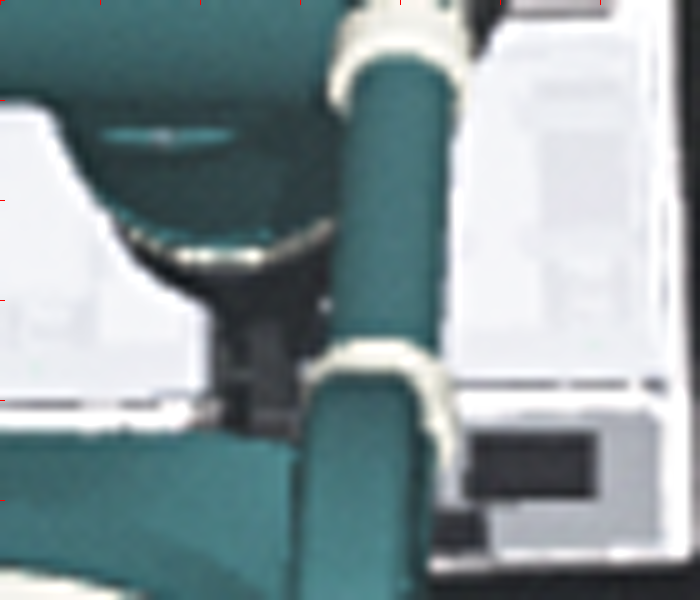

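View pics/c7.png

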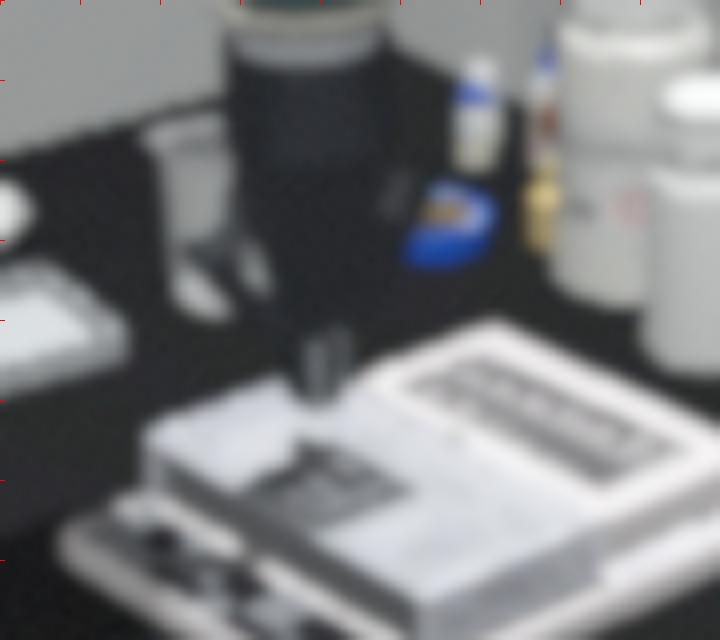

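Run:
```python
from h import *
crop("side2",(225,155,270,200),16,"c7")
P=bot.read_state()['tool_pos']
for dz in (0,.02,.04): print(proj('side',P+[0,0,dz]))
p,d=cv2.imread('pics/side2.png'),np.load('side2.npy'); W=world('side',d)
for v in range(160,196,2): print(v,W[v,245].round(3),W[v,243].round(3),W[v,247].round(3))
```

```text
[[244.79034953 183.57241309]]
[[244.60803262 178.73502503]]
[[244.42298684 173.82523238]]
160 [0.551 0.039 0.156] [0.525 0.014 0.172] [0.545 0.018 0.166]
162 [0.546 0.032 0.152] [0.527 0.017 0.163] [0.545 0.018 0.158]
164 [0.541 0.026 0.148] [0.526 0.017 0.156] [0.545 0.019 0.149]
166 [0.541 0.026 0.14 ] [0.526 0.017 0.148] [0.547 0.023 0.139]
168 [0.541 0.026 0.132] [0.53  0.023 0.137] [0.547 0.022 0.132]
170 [0.539 0.024 0.126] [0.529 0.022 0.13 ] [0.543 0.017 0.127]
172 [0.539 0.024 0.118] [0.528 0.021 0.122] [0.545 0.021 0.117]
174 [0.535 0.02  0.112] [0.529 0.022 0.114] [0.543 0.018 0.111]
176 [0.587 0.097 0.057] [0.529 0.024 0.105] [0.594 0.093 0.056]
178 [0.578 0.084 0.056] [0.574 0.092 0.054] [0.583 0.077 0.058]
180 [0.559 0.056 0.066] [0.539 0.039 0.079] [0.576 0.068 0.055]
182 [0.538 0.026 0.076] [0.535 0.034 0.074] [0.545 0.023 0.076]
184 [0.535 0.022 0.071] [0.535 0.035 0.065] [0.538 0.013 0.074]
186 [0.535 0.022 0.063] [0.526 0.021 0.066] [0.538 0.014 0.065]
188 [0.526 0.009 0.063] [0.519 0.013 0.064] [0.531 0.003 0.064]
190 [ 0.519 -0.     0.061] [0.514 0.005 0.061] [ 0.525 -0.004  0.061]
192 [ 0.518 -0.002  0.054] [0.517 0.01  0.049] [ 0.52  -0.011  0.057]
194 [0.519 0.001 0.044] [0.517 0.01  0.041] [ 0.514 -0.02   0.055]
```

View pics/c7.png

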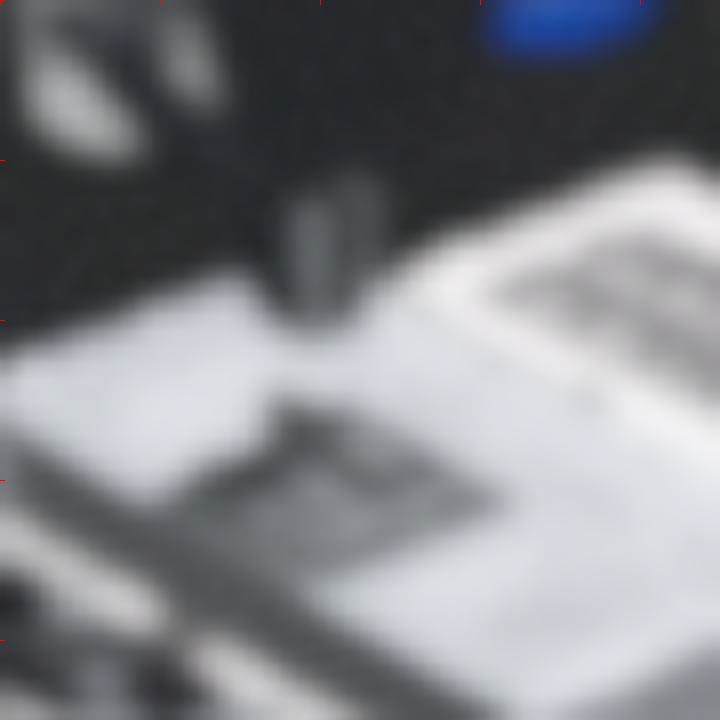

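Run:
```python
from h import *
for im,rng in(('side0',None),('side1',(228,260,150,176))):
    d=np.load(im+'.npy'); W=world('side',d)
    if rng:
        for u in range(236,256,1): 
            col=[(v,W[v,u].round(3)) for v in range(160,174) if d[v,u]>0 and np.linalg.norm(W[v,u,:2]-[.54,.027])<.06 and W[v,u,2]>.09]
            print(u,col[-2:])
crop("side0",(260,250,360,340),7,"c8")
d=np.load('side0.npy');W=world('side',d); s=np.array([.178,-.65,.197]); print(proj('side',s))
```

```text
236 []
237 [(165, array([0.51 , 0.031, 0.152])), (166, array([0.51 , 0.031, 0.147]))]
238 [(166, array([0.509, 0.022, 0.151])), (167, array([0.519, 0.038, 0.138]))]
239 [(167, array([0.513, 0.022, 0.146])), (168, array([0.516, 0.028, 0.139]))]
240 [(167, array([0.516, 0.021, 0.145])), (168, array([0.519, 0.025, 0.139]))]
241 [(167, array([0.518, 0.017, 0.147])), (168, array([0.517, 0.017, 0.143]))]
242 [(167, array([0.521, 0.016, 0.146])), (168, array([0.522, 0.017, 0.141]))]
243 []
244 []
245 [(163, array([0.551, 0.041, 0.144])), (164, array([0.552, 0.042, 0.139]))]
246 [(164, array([0.549, 0.032, 0.143])), (165, array([0.55 , 0.033, 0.139]))]
247 [(164, array([0.546, 0.021, 0.148])), (165, array([0.55 , 0.026, 0.142]))]
248 [(165, array([0.55 , 0.021, 0.143])), (166, array([0.552, 0.023, 0.138]))]
249 [(164, array([0.556, 0.022, 0.145])), (165, array([0.552, 0.016, 0.145]))]
250 [(162, array([0.563, 0.025, 0.15 ])), (163, array([0.561, 0.023, 0.147]))]
251 []
252 []
253 []
254 []
255 []
[[298.59854567 328.0478212 ]]
```

View pics/c8.png

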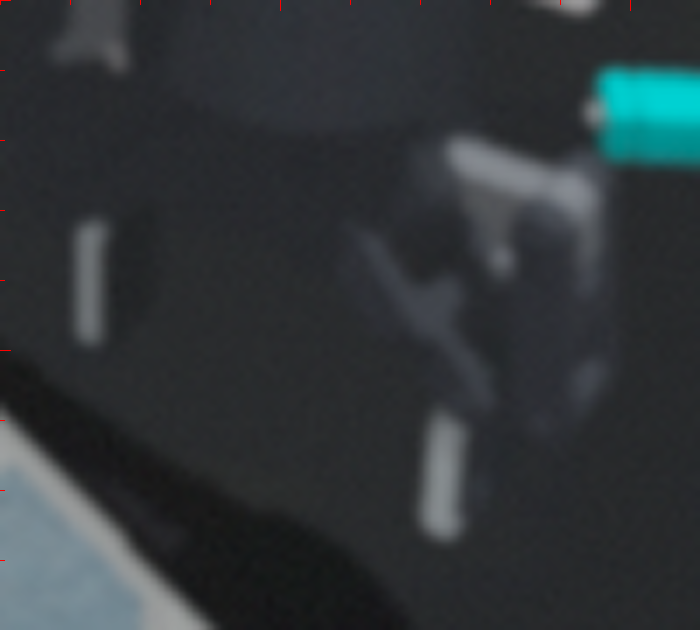

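Run:
```python
from h import *
s=np.array([.1785,-.6502,.1955]); M=rot(15.4)
for dz in (0,.013,.02,.03,.04,.05,.06):
    print(dz,[proj('side',s+M[:,1]*a-M[:,2]*dz).round(1)[0] for a in(-.0425,0,.0425)])
d=np.load('side0.npy');W=world('side',d)
for v in range(290,302): print(v,[W[v,u].round(3) for u in (272,273)])
for v in range(316,330): print(v,[W[v,u].round(3) for u in (322,323)])
```

```text
0 [array([278.3, 316.7]), array([298.9, 328.6]), array([321. , 341.4])]
0.013 [array([278.4, 311.5]), array([299.2, 323.3]), array([321.6, 336. ])]
0.02 [array([278.4, 308.6]), array([299.3, 320.4]), array([321.9, 333.1])]
0.03 [array([278.5, 304.5]), array([299.6, 316.2]), array([322.3, 328.8])]
0.04 [array([278.6, 300.3]), array([299.8, 311.9]), array([322.8, 324.5])]
0.05 [array([278.6, 296. ]), array([300.1, 307.6]), array([323.2, 320.1])]
0.06 [array([278.7, 291.6]), array([300.3, 303.2]), array([323.7, 315.6])]
290 [array([ 0.155, -0.607,  0.265]), array([-0.127, -0.954,  0.705])]
291 [array([ 0.155, -0.607,  0.263]), array([ 0.155, -0.608,  0.263])]
292 [array([ 0.155, -0.606,  0.26 ]), array([ 0.156, -0.608,  0.261])]
293 [array([ 0.155, -0.607,  0.258]), array([ 0.155, -0.609,  0.259])]
294 [array([ 0.156, -0.605,  0.254]), array([ 0.155, -0.609,  0.257])]
295 [array([ 0.155, -0.607,  0.254]), array([ 0.155, -0.609,  0.255])]
296 [array([ 0.155, -0.607,  0.251]), array([ 0.156, -0.607,  0.251])]
297 [array([ 0.155, -0.606,  0.248]), array([ 0.155, -0.609,  0.25 ])]
298 [arra
[... 568 characters left out ...]
y([ 0.18 , -0.697,  0.258]), array([ 0.18 , -0.699,  0.259])]
321 [array([ 0.18 , -0.697,  0.256]), array([ 0.18 , -0.699,  0.257])]
322 [array([ 0.179, -0.698,  0.255]), array([ 0.181, -0.698,  0.254])]
323 [array([ 0.18 , -0.697,  0.251]), array([ 0.18 , -0.699,  0.253])]
324 [array([ 0.18 , -0.698,  0.249]), array([ 0.181, -0.698,  0.249])]
325 [array([ 0.18 , -0.698,  0.247]), array([ 0.182, -0.698,  0.246])]
326 [array([ 0.18 , -0.698,  0.245]), array([ 0.182, -0.699,  0.245])]
327 [array([ 0.343, -0.562, -0.001]), array([ 0.345, -0.564, -0.002])]
328 [array([ 0.341, -0.564, -0.002]), array([ 0.341, -0.567,  0.001])]
329 [array([ 0.338, -0.567, -0.001]), array([ 0.342, -0.567, -0.003])]
```

Request:
arm_command --targets "0 0 -10 0 7 0 0;0 0 -10 0 14 0 0;0 0 -10 0 21 0 0;0 0 -10 0 28 0 0;0 0 -10 0 28 0 0;0 0 -10 0 28 0 0;0 0 -10 0 28 0 0;0 0 -10 0 28 0 0"

```text
time: 3.82
tool_pos: [0.539, 0.0297, 0.0787]
tcp_rot: [-1.878, -2.004, -0.464]
wrist_force: [0.1, 0.3, -0.0]
width: 0.007
```

Run:
```python
from h import *
st();p,d=shot('side','side3');W=world('side',d)
crop("side3",(215,135,285,195),10,"c9")
s=bot.read_state();P=s['tool_pos'];M=R.from_rotvec(s['tcp_rot']).as_matrix()
print('tcp',proj('side',P),'tool short',proj('side',P-M[:,2]*.035),'base high',proj('side',P+[0,0,.035]))
for v in range(162,184,1): print(v,[W[v,u].round(3) for u in range(236,256,4)])
```

```text
t3.82 pos [0.539  0.0297 0.0787] F [ 0.1  0.3 -0. ] w0.007 x [-0.056  0.882  0.468] z [-0.033  0.467 -0.884] q [-0.31  0.22  1.98  0.49  1.18 -0.62]
charger mm [-39.9   2.2  78.7]
tcp [[244.5146025  180.92395413]] tool short [[247.11236942 174.86701812]] base high [[244.18908881 172.34836756]]
162 [array([0.685, 0.307, 0.012]), array([ 0.482, -0.031,  0.194]), array([ 0.496, -0.035,  0.191]), array([ 0.508, -0.041,  0.19 ]), array([ 0.523, -0.043,  0.186])]
163 [array([0.683, 0.305, 0.009]), array([ 0.482, -0.032,  0.19 ]), array([ 0.498, -0.032,  0.186]), array([ 0.511, -0.037,  0.184]), array([ 0.524, -0.042,  0.182])]
164 [array([0.685, 0.309, 0.002]), array([ 0.482, -0.031,  0.186]), array([ 0.495, -0.036,  0.184]), array([ 0.525, -0.016,  0.168]), array([ 0.524, -0.041,  0.178])]
165 [array([ 0.682,  0.305, -0.001]), array([ 0.481, -0.033,  0.184]), array([ 0.493, -0.039,  0.182]), array([ 0.525, -0.016,  0.164]), array([ 0.527, -0.036,  0.171])]
166 [array([ 0.676,  0.295, -0.   ]), array([0.687, 0.28 , 0.002]), array([ 0.492, -0.04 ,  0.179]), array([ 0.532, -0.006,  0.155]), 
[... 2051 characters left out ...]
571, 0.081, 0.056]), array([0.582, 0.07 , 0.057]), array([0.595, 0.06 , 0.056])]
180 [array([0.543, 0.094, 0.055]), array([0.551, 0.077, 0.059]), array([0.542, 0.038, 0.079]), array([0.58 , 0.066, 0.054]), array([0.594, 0.059, 0.053])]
181 [array([0.538, 0.087, 0.055]), array([0.552, 0.079, 0.054]), array([0.536, 0.029, 0.08 ]), array([0.572, 0.054, 0.058]), array([0.583, 0.045, 0.058])]
182 [array([0.533, 0.078, 0.057]), array([0.536, 0.056, 0.065]), array([0.538, 0.031, 0.074]), array([0.548, 0.02 , 0.076]), array([0.579, 0.039, 0.058])]
183 [array([0.529, 0.073, 0.055]), array([0.531, 0.048, 0.065]), array([0.535, 0.028, 0.073]), array([0.541, 0.01 , 0.078]), array([0.574, 0.032, 0.058])]
```

View pics/c9.png

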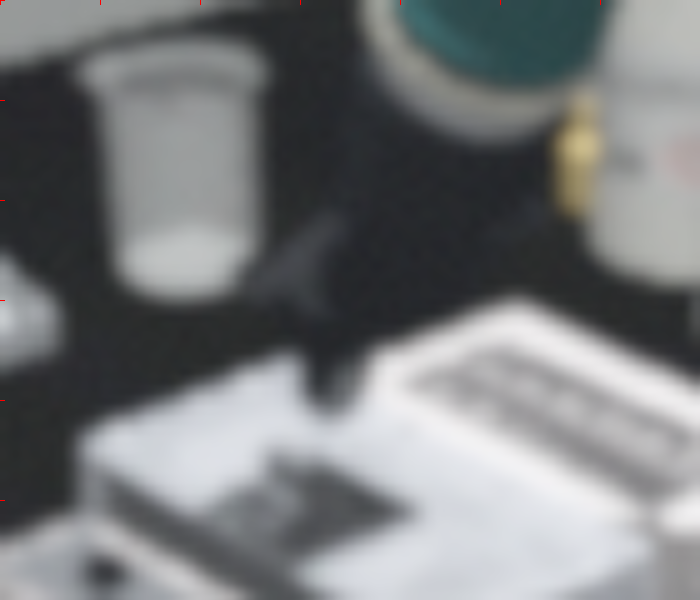

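Run:
```python
from h import *
to((ch(-.039,0,.055),93.6,0))
```

```text
-13.4 0.9 20.0   -0.2 -27.9 0.1
```

Request:
arm_command --targets "-13.4 0.9 20 0 -7 0 0.3;-13.4 0.9 20 0 -14 0 0.3;-13.4 0.9 20 0 -21 0 0.3;-13.4 0.9 20 0 -27.9 0 0.3;-13.4 0.9 20 0 -27.9 0 0.3;-13.4 0.9 20 0 -27.9 0 0.3;-13.4 0.9 20 0 -27.9 0 0.3"

```text
time: 4.45
tool_pos: [0.5398, 0.0277, 0.0548]
tcp_rot: [-2.143, -2.291, -0.0]
wrist_force: [-0.2, -1.0, 0.2]
width: 0.299
```

Run:
```python
from h import *
st();to((ch(-.039,0,.055),93.6,0))
```

```text
t4.45 pos [0.5398 0.0277 0.0548] F [-0.2 -1.   0.2] w0.299 x [-0.067  0.998  0.003] z [-0.003  0.003 -1.   ] q [ 0.    0.15  2.02  0.    0.97 -0.07]
charger mm [-39.3   0.1  54.8]
-0.1 0.2 -0.2   -0.2 -0.2 0.2
```

Descend carefully to feel the plate.

Request:
arm_command --targets "0 0 8 0 0 0 0.3;0 0 16 0 0 0 0.3;0 0 18 0 0 0 0.3;0 0 19 0 0 0 0.3;0 0 20 0 0 0 0.3;0 0 20 0 0 0 0.3"

```text
time: 4.95
tool_pos: [0.5396, 0.0257, 0.0338]
tcp_rot: [-2.148, -2.287, 0.003]
wrist_force: [0.8, 0.6, 0.0]
width: 0.298
```

Request:
arm_command --targets "0 0 1 0 0 0 0.3;0 0 2 0 0 0 0.3;0 0 2 0 0 0 0.3"

```text
time: 5.2
tool_pos: [0.5399, 0.0264, 0.0323]
tcp_rot: [-2.147, -2.289, 0.002]
wrist_force: [-0.6, 0.0, 0.0]
width: 0.303
```

Request:
arm_command --targets "0 0 1 0 0 0 0.3;0 0 2 0 0 0 0.3;0 0 2 0 0 0 0.3"

```text
time: 5.45
tool_pos: [0.5402, 0.0265, 0.0306]
tcp_rot: [-2.147, -2.289, 0.002]
wrist_force: [0.2, -1.0, 3.5]
width: 0.293
```

Request:
arm_command --targets "0 0 -2.5 0 0 0 0.3;0 0 -2.5 0 0 0 0.05;0 0 -2.5 0 0 0 0.05;0 0 -2.5 0 0 0 0.05;0 0 -2.5 0 0 0 0.05;0 0 -2.5 0 0 0 0.05" --newtons 40

```text
time: 5.95
tool_pos: [0.5429, 0.0266, 0.0338]
tcp_rot: [2.149, 2.291, 0.005]
wrist_force: [6.3, 0.4, -2.8]
width: 0.101
```

Run:
```python
from h import *
st()
```

```text
t5.95 pos [0.5429 0.0266 0.0338] F [ 6.3  0.4 -2.8] w0.101 x [-0.064  0.998  0.002] z [ 0.002  0.002 -1.   ] q [ 0.    0.18  2.04  0.    0.93 -0.06]
charger mm [-36.2  -1.1  33.8]
```

Request:
arm_command --targets "0 2 0 0 0 0 0.05;0 3 4 0 0 0 0.05;0 3 8 0 0 0 0.05;0 3 11 0 0 0 0.05;0 3 11 0 0 0 0.05;0 3 11 0 0 0 0.05" --newtons 60

```text
time: 6.45
tool_pos: [0.5494, 0.027, 0.0275]
tcp_rot: [2.146, 2.288, 0.012]
wrist_force: [-0.2, 1.6, 23.2]
width: 0.092
```

Run:
```python
from h import *
st()
```

```text
t6.45 pos [0.5494 0.027  0.0275] F [-0.2  1.6 23.2] w0.092 x [-0.064  0.998  0.002] z [ 0.008  0.002 -1.   ] q [ 0.    0.19  2.03  0.    0.91 -0.06]
charger mm [-29.7  -1.1  27.5]
```

Request:
arm_command --targets "0 6 -4 0 0 0 0.05;0 18 -4 0 0 0 0.05;0 30 -4 0 0 0 0.05;0 42 -4 0 0 0 0.05;0 54 -4 0 0 0 0.05;0 66 -4 0 0 0 0.05;0 78 -4 0 0 0 0.05;0 90 -4 0 0 0 0.05;0 100 -4 0 0 0 0.05;0 105 -4 0 0 0 0.05"

```text
time: 7.28
tool_pos: [0.6503, 0.0337, 0.0277]
tcp_rot: [-2.148, -2.29, -0.002]
wrist_force: [-2.2, 1.3, 13.1]
width: 0.09
```

Run:
```python
from h import *
st()
```

```text
t7.28 pos [0.6503 0.0337 0.0277] F [-2.2  1.3 13.1] w0.090 x [-0.064  0.998  0.002] z [-0.     0.002 -1.   ] q [ 0.01  0.37  1.8   0.    0.97 -0.05]
charger mm [71.4 -0.8 27.7]
```

Request:
arm_command --targets "0 6 0 0 0 0 0.05;0 12 -3 0 0 0 0.05;0 15 -6 0 0 0 0.05;0 15 -6 0 0 0 0.05;0 15 -6 0 0 0 0.05;0 15 -6 0 0 0 0.05"

```text
time: 7.78
tool_pos: [0.6605, 0.0344, 0.0305]
tcp_rot: [-2.144, -2.286, 0.007]
wrist_force: [-5.0, 1.0, 3.8]
width: 0.089
```

Run:
```python
from h import *
st()
```

```text
t7.78 pos [0.6605 0.0344 0.0305] F [-5.   1.   3.8] w0.089 x [-0.064  0.998  0.002] z [-0.008  0.002 -1.   ] q [ 0.01  0.39  1.77  0.    0.99 -0.05]
charger mm [81.6 -0.7 30.5]
```

Request:
arm_command --targets "0 3 -6 0 0 0 0.05;0 1 -8 0 0 0 0.35;0 0 -8 0 0 0 0.35;0 0 -8 0 0 0 0.35;0 0 -30 0 0 0 0.35;0 0 -70 0 0 0 0.45;0 -40 -110 0 0 0 0.45;0 -80 -110 0 0 0 0.45;0 -80 -110 0 0 0 0.45;0 -80 -110 0 0 0 0.45"

```text
time: 8.62
tool_pos: [0.5822, 0.0288, 0.1437]
tcp_rot: [-2.149, -2.29, -0.001]
wrist_force: [-0.7, -1.1, -0.1]
width: 0.449
```

Run:
```python
from h import *
st();shot('top','top4');shot('side','side4');crop("top4",(170,125,290,235),6,"c10")
crop("side4",(205,135,295,210),8,"c11")
```

```text
t8.62 pos [0.5822 0.0288 0.1437] F [-0.7 -1.1 -0.1] w0.449 x [-0.064  0.998  0.002] z [-0.     0.002 -1.   ] q [ 0.01  0.13  1.86  0.    1.15 -0.06]
charger mm [  3.2  -1.4 143.7]
```

View pics/c10.png

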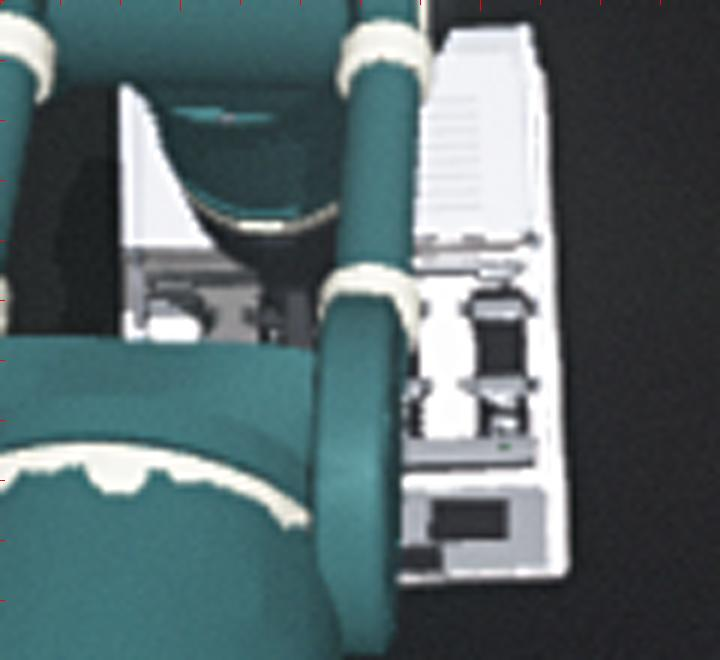

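View pics/c11.png

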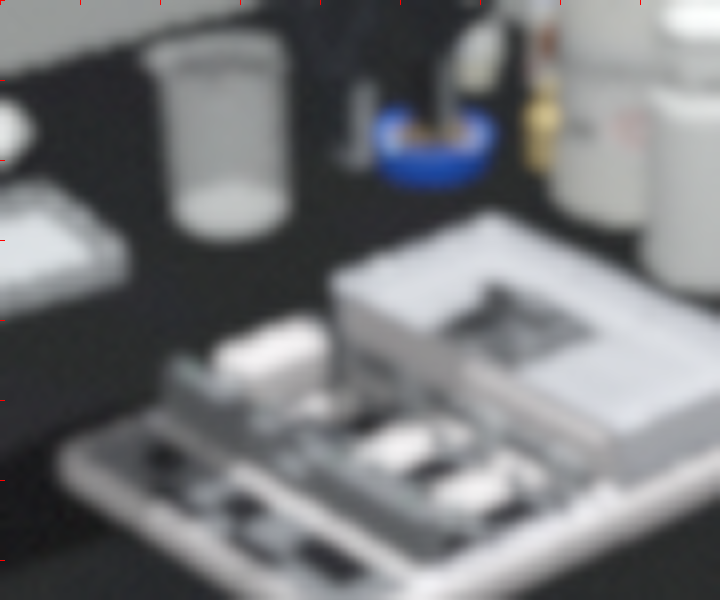

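Request:
arm_command --targets "250 0 0 0 0 0 0.45;250 0 0 0 0 0 0.45;250 0 0 0 0 0 0.45;250 0 0 0 0 0 0.45;250 0 0 0 0 0 0.45;250 0 0 0 0 0 0.45;250 0 0 0 0 0 0.45;250 0 0 0 0 0 0.45"

```text
time: 9.38
tool_pos: [0.5677, 0.2814, 0.1408]
tcp_rot: [-2.142, -2.293, 0.003]
wrist_force: [0.7, -0.3, 0.9]
width: 0.45
```

Run:
```python
from h import *
st();shot('top','top5');crop("top5",(180,125,280,230),7,"c10");crop("top5",(80,150,160,260),6,"c12")
```

```text
t9.38 pos [0.5677 0.2814 0.1408] F [ 0.7 -0.3  0.9] w0.450 x [-0.068  0.998  0.002] z [-0.004  0.001 -1.   ] q [0.42 0.23 1.75 0.   1.16 0.35]
charger mm [  4.5 251.6 140.8]
```

View pics/top5.png

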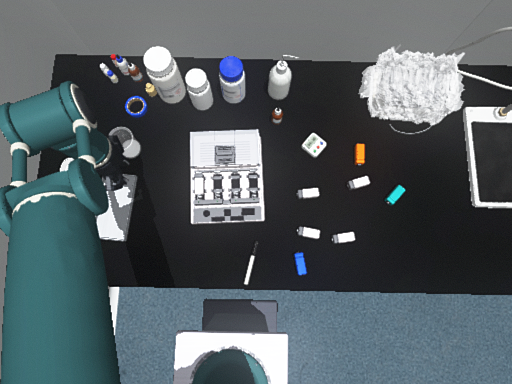

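View pics/c10.png

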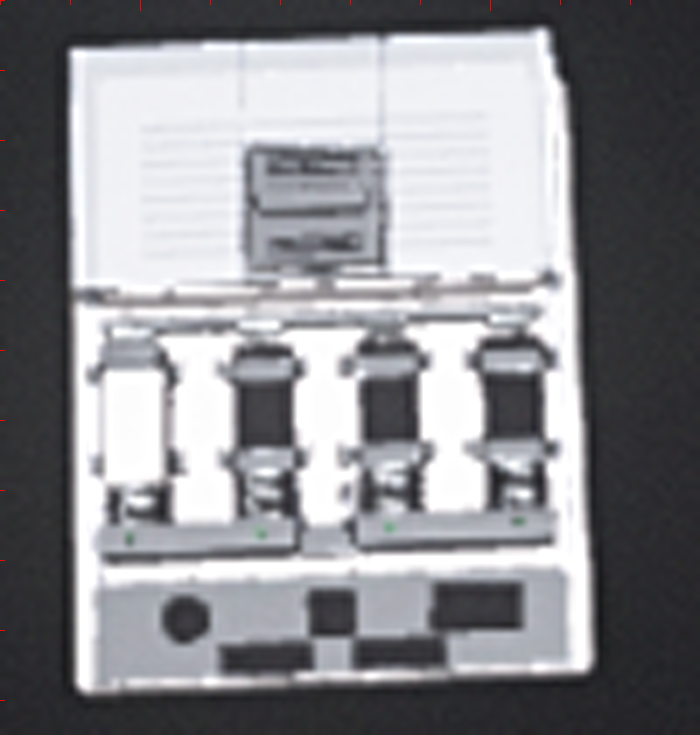

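Run:
```python
from h import *
g=lambda x,y:(180+x/7-0.43,125+y/7-0.43)
def inv(P):
    c,s=np.cos(np.radians(TH)),np.sin(np.radians(TH)); e=P[:2]-CH; return (np.array([c*e[0]+s*e[1],-s*e[0]+c*e[1],P[2]])*1000).round(1)
for nm,x,y,z in [('plain',135.5,487,.0495),('cap',134,340,.0495),('cellL',103,430,.0495),('cellR',168,428,.0495),('b4L',484,400,.0235),('b4R',545,398,.0235),('blk f',328,555,.052),('rib top back?',312,183,.079),('rib front',312,212,.079),('hood front',318,292,.058),('tabL',246,150,.066),('tabR',384,147,.066),('tab fr',316,270,.066),('tab bk',316,148,.066),('key l',186,619,.031),('k m',332,612,.031),('k r',478,606,.031),
('g1 L',98,465,.033),('g1R',177,462,.033),('g4 L',470,450,.033),('g4R',551,448,.033),('g4 bL',474,358,.033),('g4bR',553,356,.033)]:
    print(nm,inv(atz('top',*g(x,y),z)))
```

```text
plain [-34.6  79.3  49.5]
cap [29.  79.4 49.5]
cellL [-9.6 92.8 49.5]
cellR [-9.7 65.4 49.5]
b4L [  3.3 -68.1  23.5]
b4R [  3.1 -94.6  23.5]
blk f [-67.   -0.8  52. ]
rib top back? [86.1  0.2 79. ]
rib front [73.5  0.5 79. ]
hood front [44.8  0.3 58. ]
tabL [106.1  28.8  66. ]
tabR [105.2 -29.7  66. ]
tab fr [52.2  0.4 66. ]
tab bk [105.8  -0.9  66. ]
key l [-88.6  61.2  31. ]
k m [-88.   -0.5  31. ]
k r [-87.8 -62.3  31. ]
g1 L [-21.1  97.6  33. ]
g1R [-21.1  63.9  33. ]
g4 L [-20.6 -61.3  33. ]
g4R [-21.1 -96.   33. ]
g4 bL [ 19.8 -64.5  33. ]
g4bR [ 19.4 -98.6  33. ]
```

View pics/c12.png

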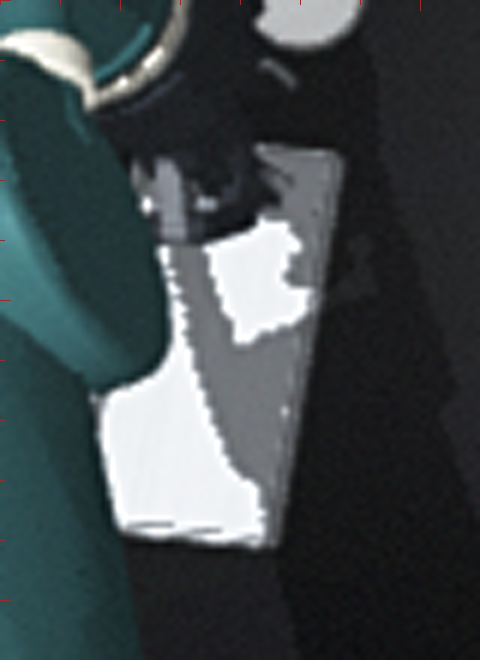

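```bash
cat >> h.py <<'E'
OFF=.0345; H=.0085
def cell(C,psi,tilt=0):
    M=rot(psi,tilt); return (np.array(C)+M[:,2]*(H+OFF),psi,tilt)
E
python3 - <<'E'
from h import *
d=np.load('top5.npy');W=world('top',d)
for x,y in [(200,380),(200,430),(200,470),(325,400),(450,400),(88,400),(265,410),(390,410),(514,410),(135,430),(135,400)]:
    u,v=int(180+x/7),int(125+y/7); print(x,y,np.median(W[v-1:v+2,u-1:u+2].reshape(-1,3),0).round(4))
# tray corners
for x,y in []: pass
k=lambda x,y:(30+x/4-.4,40+y/4-.4)
for x,y in [(292,530),(427,543),(383,803),(244,790)]: print(atz('top',*k(x,y),.018).round(4))
to(cell(ch(0,.081,.0365+.06),3.6))
E
```

```text
200 380 [0.5927 0.0861 0.0232]
200 430 [0.5706 0.0853 0.0219]
200 470 [0.5518 0.0838 0.0243]
325 400 [0.5842 0.0311 0.0231]
450 400 [ 0.5853 -0.0234  0.0231]
88 400 [0.5821 0.1338 0.023 ]
265 410 [0.5803 0.0582 0.0237]
390 410 [0.5812 0.0036 0.024 ]
514 410 [ 0.5826 -0.0509  0.0246]
135 430 [0.5643 0.108  0.0509]
135 400 [0.5757 0.1085 0.0504]
[0.607  0.4096 0.018 ]
[0.5993 0.3059 0.018 ]
[0.4018 0.3208 0.018 ]
[0.409  0.4237 0.018 ]
-168.9 -4.6 87.2   -0.2 0.1 90.2
```

Request:
arm_command --targets "-20 0 0 0 0 7 0.5;-40 -1 0 0 0 14 0.5;-60 -2 0 0 0 21 0.5;-80 -3 0 0 0 28 0.5;-100 -4 0 0 0 35 0.5;-120 -4.6 0 0 0 42 0.5;-140 -4.6 0 0 0 49 0.5;-160 -4.6 0 0 0 56 0.5;-169 -4.6 10 0 0 63 0.5;-169 -4.6 20 0 0 70 0.5"

```text
time: 10.27
tool_pos: [0.5747, 0.1055, 0.1221]
tcp_rot: [-3.077, -0.628, 0.002]
wrist_force: [-0.3, -0.8, -0.9]
width: 0.499
```

Request:
arm_command --targets "0 0 10 0 0 7 0.5;0 0 20 0 0 14 0.5;0 0 40 0 0 20 0.5;0 0 60 0 0 20 0.5;0 0 66 0 0 20 0.5;0 0 66 0 0 20 0.5;0 0 66 0 0 20 0.5;0 0 66 0 0 20 0.5"

```text
time: 10.93
tool_pos: [0.5743, 0.1092, 0.057]
tcp_rot: [-3.138, -0.1, 0.003]
wrist_force: [0.0, 0.8, -0.1]
width: 0.497
```

Run:
```python
from h import *
st();to(cell(ch(0,.081,.0365+.02),3.6),cell(ch(0,.081,.0365),3.6))
shot('side','side6');crop('side6',(195,115,285,205),8,'c13')
```

```text
t10.93 pos [0.5743 0.1092 0.057 ] F [ 0.   0.8 -0.1] w0.497 x [ 0.998  0.063 -0.002] z [-0.002  0.002 -1.   ] q [0.14 0.22 1.93 0.   0.99 1.65]
charger mm [ 0.3 79.4 57. ]
-0.2 -1.6 43.5   -0.1 0.1 0.0
-0.2 -1.5 63.5   -0.1 0.1 0.0
```

View pics/c13.png

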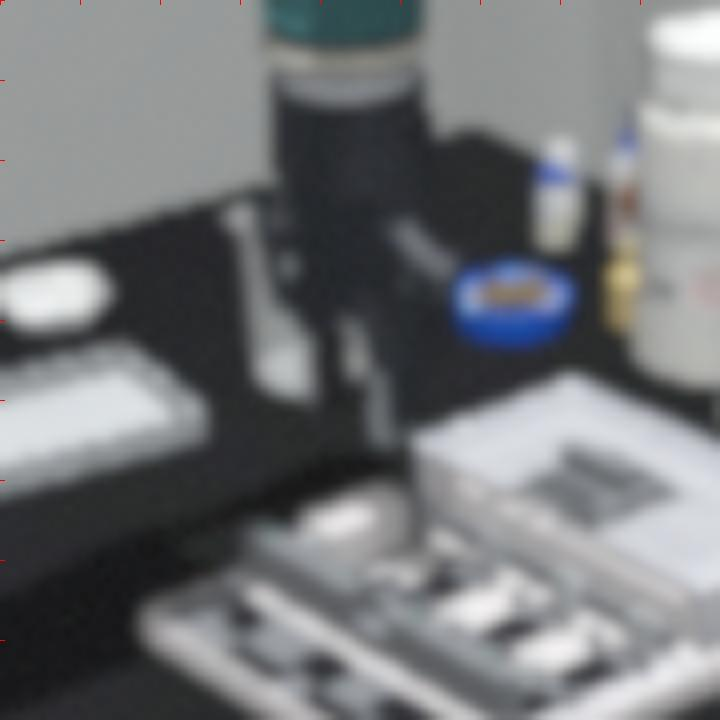

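Request:
arm_command --targets "0 -1 20 0 0 0 0.5;0 -1 40 0 0 0 0.5;0 -1 52 0 0 0 0.5;0 -1 58 0 0 0 0.5;0 -1 63 0 0 0 0.5;0 -1 63 0 0 0 0.5;0 -1 63 0 0 0 0.5;0 -1 63 0 0 0 0.5"

```text
time: 11.65
tool_pos: [0.5738, 0.1109, -0.0061]
tcp_rot: [-3.138, -0.101, 0.003]
wrist_force: [0.2, -0.2, 0.5]
width: 0.501
```

Run:
```python
from h import *
st();to(cell(ch(0,.081,.0365),3.6))
```

```text
t11.65 pos [ 0.5738  0.1109 -0.0061] F [ 0.2 -0.2  0.5] w0.501 x [ 0.998  0.064 -0.002] z [-0.002  0.002 -1.   ] q [0.15 0.3  1.97 0.   0.88 1.65]
charger mm [-0.1 81.1 -6.1]
0.1 0.1 0.4   -0.1 0.1 0.1
```

Close.

Request:
arm_command --targets "0 0 0 0 0 0 0.2;0 0 0 0 0 0 0.2;0 0 0 0 0 0 0.2;0 0 0 0 0 0 0.2;0 0 0 0 0 0 0.2;0 0 0 0 0 0 0.2" --newtons 40

```text
time: 12.15
tool_pos: [0.5737, 0.111, -0.006]
tcp_rot: [-3.138, -0.1, 0.003]
wrist_force: [-1.2, 1.4, 5.1]
width: 0.295
```

Run:
```python
from h import *
st()
```

```text
t12.15 pos [ 0.5737  0.111  -0.006 ] F [-1.2  1.4  5.1] w0.295 x [ 0.998  0.064 -0.002] z [-0.002  0.002 -1.   ] q [0.15 0.3  1.97 0.   0.88 1.65]
charger mm [-0.2 81.1 -6. ]
```

Request:
arm_command --targets "0 0 -5 0 0 0 0.2;0 0 -12 0 0 0 0.2;0 0 -22 0 0 0 0.2;0 0 -40 0 0 0 0.2;0 0 -65 0 0 0 0.2;0 0 -90 0 0 0 0.2;0 0 -100 0 0 0 0.2;0 0 -100 0 0 0 0.2"

```text
time: 12.82
tool_pos: [0.5754, 0.1109, 0.0968]
tcp_rot: [-3.138, -0.1, -0.003]
wrist_force: [0.5, 1.0, -0.8]
width: 0.296
```

Run:
```python
from h import *
st();shot('side','side7');crop('side7',(195,115,285,205),8,'c13')
to(cell([.504,.365,.016+.04],-4.2),cell([.504,.365,.016],-4.2))
```

```text
t12.82 pos [0.5754 0.1109 0.0968] F [ 0.5  1.  -0.8] w0.296 x [0.998 0.064 0.002] z [ 0.002  0.002 -1.   ] q [0.15 0.18 1.9  0.   1.06 1.65]
charger mm [ 1.5 81.  96.8]
-53.5 -258.1 82.1   -0.1 0.1 7.9
-53.5 -258.0 122.1   -0.1 0.1 7.9
```

View pics/c13.png

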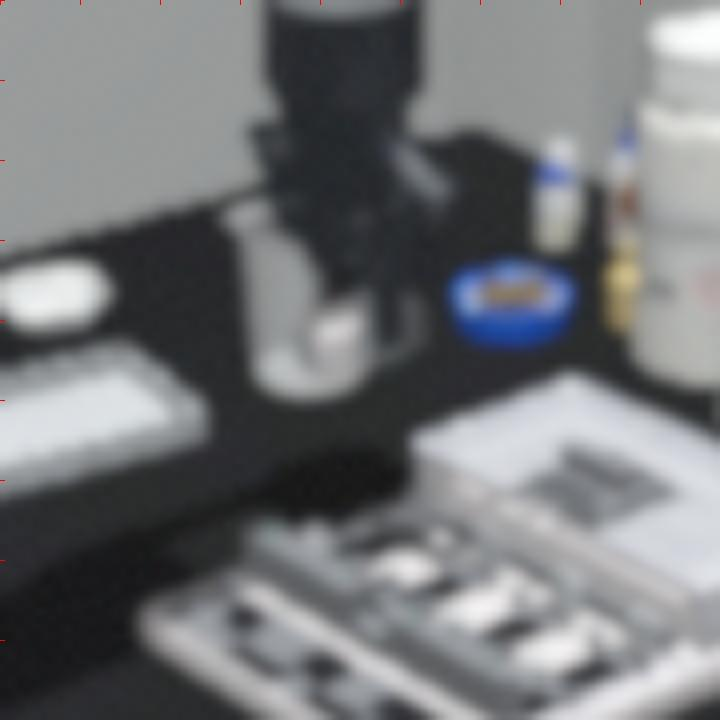

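Request:
arm_command --targets "-54 -60 0 0 0 4 0.2;-54 -95 0 0 0 7.9 0.2;-54 -130 0 0 0 7.9 0.2;-54 -165 0 0 0 7.9 0.2;-54 -200 0 0 0 7.9 0.2;-54 -235 10 0 0 7.9 0.2;-54 -258 40 0 0 7.9 0.2;-54 -258 70 0 0 7.9 0.2;-54 -258 90 0 0 7.9 0.2;-54 -258 90 0 0 7.9 0.2"

```text
time: 13.7
tool_pos: [0.4957, 0.3613, -0.0046]
tcp_rot: [3.132, -0.113, -0.025]
wrist_force: [-2.0, -1.1, -2.2]
width: 0.295
```

Request:
arm_command --targets "0 0 0 0 0 0 0.2;0 0 0 0 0 0 0.2;0 0 10 0 0 0 0.2;0 0 20 0 0 0 0.2;0 0 20 0 0 0 0.2;0 0 20 0 0 0 0.2"

```text
time: 14.2
tool_pos: [0.5019, 0.3641, -0.017]
tcp_rot: [-3.139, 0.117, 0.007]
wrist_force: [0.2, 0.0, 0.1]
width: 0.296
```

Run:
```python
from h import *
st()
to(cell([.504,.365,.016],-4.2))
```

```text
t14.20 pos [ 0.5019  0.3641 -0.017 ] F [0.2 0.  0.1] w0.296 x [ 0.997 -0.074 -0.005] z [-0.005  0.001 -1.   ] q [0.59 0.37 1.89 0.   0.88 2.23]
charger mm [-56.  338.3 -17. ]
2.1 -1.1 10.0   -0.0 0.3 -0.1
```

Request:
arm_command --targets "0 0 5 0 0 0 0.2;0 0 9 0 0 0 0.2;0 0 10 0 0 0 0.2;0 0 10 0 0 0 0.2;0 0 10 0 0 0 0.2"

```text
time: 14.62
tool_pos: [0.5025, 0.3648, -0.0264]
tcp_rot: [-3.138, 0.116, 0.005]
wrist_force: [0.7, -0.4, -1.8]
width: 0.291
```

Run:
```python
from h import *
st()
```

```text
t14.62 pos [ 0.5025  0.3648 -0.0264] F [ 0.7 -0.4 -1.8] w0.291 x [ 0.997 -0.074 -0.003] z [-0.003  0.002 -1.   ] q [0.59 0.39 1.89 0.   0.86 2.23]
charger mm [-55.3 339.  -26.4]
```

Request:
arm_command --targets "0 0 1.5 0 0 0 0.2;0 0 2 0 0 0 0.2;0 0 2 0 0 0 0.2;0 0 2 0 0 0 0.5;0 0 2 0 0 0 0.5;0 0 2 0 0 0 0.5;0 0 -30 0 0 0 0.5;0 0 -70 0 0 0 0.5;0 0 -110 0 0 0 0.5;0 0 -125 0 0 0 0.5"

```text
time: 15.45
tool_pos: [0.506, 0.3667, 0.1046]
tcp_rot: [-3.133, 0.116, -0.005]
wrist_force: [1.2, 0.1, 0.7]
width: 0.495
```

Run:
```python
from h import *
st();shot('side','side8');crop('side8',(140,125,250,205),7,'c13')
to(([.45,-.2,.11],90,0))
```

```text
t15.45 pos [0.506  0.3667 0.1046] F [1.2 0.1 0.7] w0.495 x [ 0.997 -0.074  0.003] z [ 0.004  0.006 -1.   ] q [0.59 0.24 1.81 0.   1.08 2.23]
charger mm [-51.8 340.6 104.6]
-15.1 570.2 -8.5   -0.1 -0.7 -94.2
```

View pics/c13.png

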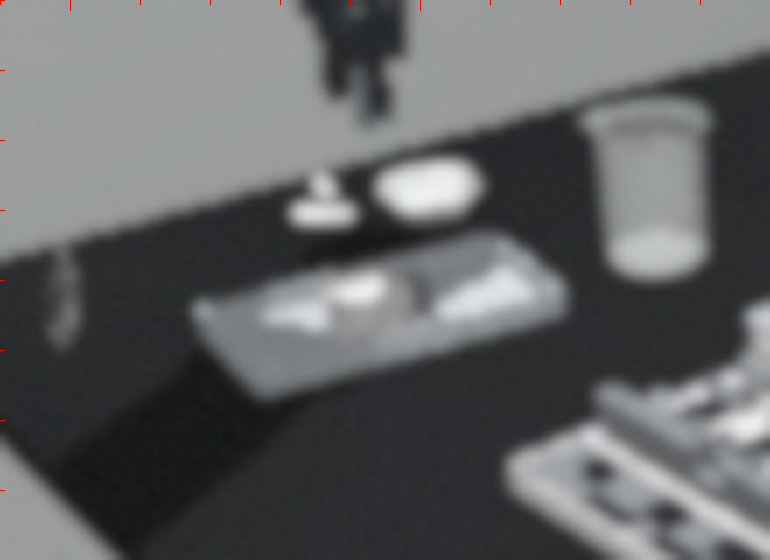

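Request:
arm_command --targets "-15 40 0 0 0 -7 0.5;-15 80 0 0 0 -14 0.5;-15 120 0 0 0 -21 0.5;-15 160 0 0 0 -28 0.5;-15 200 0 0 0 -35 0.5;-15 240 0 0 0 -42 0.5;-15 280 0 0 0 -49 0.5;-15 320 0 0 0 -56 0.5;-15 360 0 0 0 -63 0.5;-15 400 0 0 0 -70 0.5"

```text
time: 16.33
tool_pos: [0.4595, -0.0131, 0.0976]
tcp_rot: [-2.697, -1.605, 0.004]
wrist_force: [0.7, -0.4, 0.3]
width: 0.498
```

Run:
```python
from h import *
st();shot('top','top9');crop('top9',(285,130,415,280),5,'c14')
```

```text
t16.33 pos [ 0.4595 -0.0131  0.0976] F [ 0.7 -0.4  0.3] w0.498 x [ 0.477  0.879 -0.   ] z [-0.004  0.002 -1.   ] q [-0.08 -0.06  2.15  0.    1.05  0.41]
charger mm [-122.   -35.5   97.6]
```

View pics/c14.png

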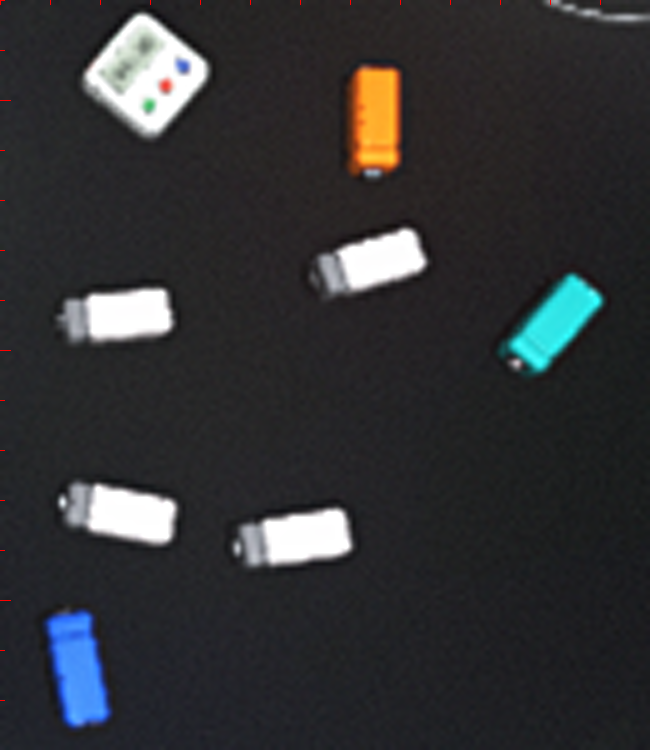

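View pics/top9.png

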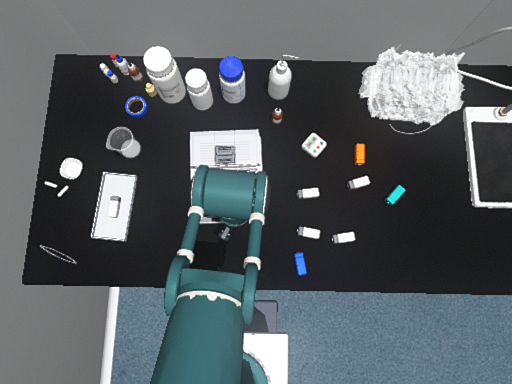

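```bash
cat > fl.py <<'E'
from h import *
from scipy.optimize import minimize
K=8
def fit(img,cam_,u,v,phi0,z0=0.0,r=20):
    p=cv2.imread(f'pics/{img}.png').astype(float).max(2); x0,y0=int(u)-r,int(v)-r
    c=p[y0:y0+2*r,x0:x0+2*r]; big=cv2.resize(c,None,fx=K,fy=K,interpolation=cv2.INTER_CUBIC)
    # background level
    m=((big-35)/(90-35)).clip(0,1)
    lab=cv2.connectedComponents((m>.5).astype(np.uint8))[1]; l=lab[r*K,r*K]
    keep=cv2.dilate((lab==l).astype(np.uint8),np.ones((9,9))); m=m*keep
    xy=atz(cam_,u,v,z0+.02)[:2]
    def hull(q):
        x,y,ph=q; c,s=np.cos(ph),np.sin(ph); pts=[]
        for a in(-.033,.0305):
            for b in(-.013,.013):
                for z in(0,.026): pts.append([x+c*a-s*b,y+s*a+c*b,z0+z])
        for b in(-.005,.005):
            for z in(.008,.018): pts.append([x+c*.033-s*b,y+s*.033+c*b,z0+z])
        P=proj(cam_,np.array(pts)); P=((P-[x0,y0]+.5)*K-.5); M=np.zeros(big.shape,np.float32)
        for PP in (P[:8],P[8:]):
            cv2.fillConvexPoly(M,cv2.convexHull((PP*16).round().astype(np.int32)),1,cv2.LINE_AA,4)
        return M
    f=lambda q:np.abs(hull([q[0]/1e3,q[1]/1e3,q[2]/30])-m).sum()/(K*K)
    b=None
    for dp in(-.15,0,.15):
        rr=minimize(f,[xy[0]*1e3,xy[1]*1e3,(phi0+dp)*30],method='Nelder-Mead',options=dict(initial_simplex=None,maxiter=300))
        if b is None or rr.fun<b.fun:b=rr
    return b.x[0]/1e3,b.x[1]/1e3,np.degrees(b.x[2]/30),b.fun,m.sum()/(K*K)
if __name__=='__main__':
    import sys
    img=sys.argv[1]
    for a in sys.argv[2:]:
        u,v,ph=map(float,a.split(',')); print(a,np.round(fit(img,'top',u,v,np.radians(ph)),4))
E
python3 fl.py top9 309,193,90 358,183,90 309,233,90 343,238,90
```

```text
309,193,90 [ 5.585000e-01 -2.180000e-01  9.779200e+01  1.967690e+01  2.225747e+02]
358,183,90 [  0.5946  -0.3728 107.7175  27.4393 215.1372]
309,233,90 [ 4.39200e-01 -2.18800e-01  8.00276e+01  2.17459e+01  2.32308e+02]
343,238,90 [  0.4255  -0.3221  98.7258  30.0004 229.6933]
```

```bash
cat > ov.py <<'E'
from fl import *
def overlay(img,cells,box,k,name,z0=0):
    x0,y0,x1,y1=box; p=cv2.imread(f'pics/{img}.png'); c=cv2.resize(p[y0:y1,x0:x1],None,fx=k,fy=k,interpolation=cv2.INTER_CUBIC)
    for x,y,ph in cells:
        ph=np.radians(ph);cc,s=np.cos(ph),np.sin(ph)
        for z,col in((z0,(0,0,255)),(z0+.026,(0,255,0))):
            P=np.array([[x+cc*a-s*b,y+s*a+cc*b,z] for a,b in((-.033,-.013),(.0305,-.013),(.0305,.013),(-.033,.013))])
            q=((proj('top',P)-[x0,y0]+.5)*k).round().astype(int); cv2.polylines(c,[q],True,col,1)
    cv2.imwrite(f'pics/{name}.png',c)
E
python3 - <<'E'
from ov import *
overlay('top9',[(.5585,-.218,97.8),(.5946,-.3728,107.7),(.4392,-.2188,80),(.4255,-.3221,98.7)],(290,165,380,255),8,'c15')
E
```

```text
(no output)
```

View pics/c15.png

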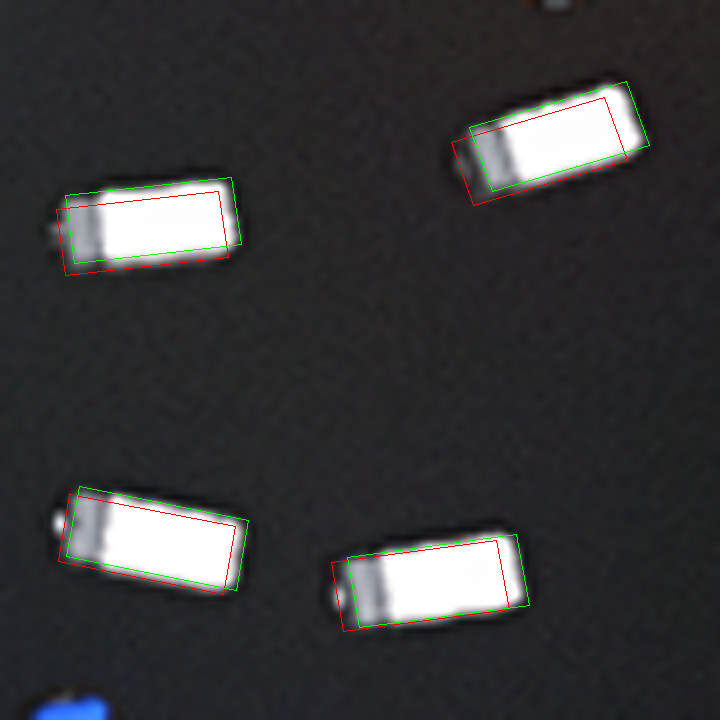

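Run:
```python
from h import *
to(cell([.560,-.2165,.013+.06],97.8),cell([.560,-.2165,.013],97.8))
```

```text
-126.7 182.4 67.7   -0.2 0.2 -35.9
-126.4 182.6 127.7   -0.2 0.2 -35.9
```

Request:
arm_command --targets "-25 36 0 0 0 -7 0.6;-50 72 0 0 0 -14 0.6;-75 108 0 0 0 -21 0.6;-100 144 20 0 0 -28 0.6;-126.5 182.5 45 0 0 -35.9 0.6;-126.5 182.5 68 0 0 -35.9 0.6;-126.5 182.5 90 0 0 -35.9 0.6;-126.5 182.5 90 0 0 -35.9 0.6;-126.5 182.5 90 0 0 -35.9 0.6;-126.5 182.5 90 0 0 -35.9 0.6"

```text
time: 17.22
tool_pos: [0.559, -0.2095, 0.0079]
tcp_rot: [-2.077, -2.352, 0.002]
wrist_force: [-0.3, -0.1, 0.9]
width: 0.602
```

Run:
```python
from h import *
st();to(cell([.560,-.2165,.013],97.8))
```

```text
t17.22 pos [ 0.559  -0.2095  0.0079] F [-0.3 -0.1  0.9] w0.602 x [-0.124  0.992  0.002] z [-0.004  0.002 -1.   ] q [-0.4   0.3   1.93  0.    0.91 -0.52]
charger mm [ -35.  -237.7    7.9]
-7.2 0.2 37.9   -0.2 -0.1 -0.7
```

Request:
arm_command --targets "-7 0 15 0 0 -0.7 0.6;-7 0 28 0 0 -0.7 0.6;-7 0 34 0 0 -0.7 0.6;-7 0 38 0 0 -0.7 0.6;-7 0 38 0 0 -0.7 0.6;-7 0 38 0 0 -0.7 0.2;-7 0 38 0 0 -0.7 0.2;-7 0 38 0 0 -0.7 0.2;-7 0 38 0 0 -0.7 0.2;-7 0 38 0 0 -0.7 0.2" --newtons 45

```text
time: 18.05
tool_pos: [0.5605, -0.2172, -0.0297]
tcp_rot: [-2.064, -2.366, 0.001]
wrist_force: [0.8, 0.7, 3.8]
width: 0.298
```

Run:
```python
from h import *
st()
```

```text
t18.05 pos [ 0.5605 -0.2172 -0.0297] F [0.8 0.7 3.8] w0.298 x [-0.136  0.991  0.001] z [-0.002  0.001 -1.   ] q [-0.41  0.36  1.94  0.    0.84 -0.55]
charger mm [ -34.  -245.6  -29.7]
```

Run:
```python
from h import *
to(cell(ch(.008,-.081,.048+.06),3.6,0),cell(ch(.008,-.081,.048+.06),3.6,20))
```

```text
161.2 53.8 -94.6   -0.1 0.0 94.2
160.1 68.4 -97.2   -16.6 15.3 93.1
```

Request:
arm_command --targets "0 0 -40 0 0 0 0.2;0 0 -80 0 0 7 0.2;20 7 -95 0 0 14 0.2;40 14 -95 0 0 21 0.2;60 21 -95 0 0 28 0.2;80 27 -95 0 0 35 0.2;100 34 -95 0 0 42 0.2;120 40 -95 0 0 49 0.2;140 47 -95 0 0 56 0.2;161 54 -95 0 0 63 0.2"

```text
time: 18.88
tool_pos: [0.5913, -0.0494, 0.0642]
tcp_rot: [-2.998, -0.93, 0.006]
wrist_force: [0.5, -0.2, -1.1]
width: 0.292
```

Run:
```python
from h import *
st();to(cell(ch(.008,-.081,.048+.04),3.6,20))
```

```text
t18.88 pos [ 0.5913 -0.0494  0.0642] F [ 0.5 -0.2 -1.1] w0.292 x [ 0.825  0.566 -0.003] z [-0.004  0.002 -1.   ] q [-0.13  0.23  1.9   0.    1.01  0.84]
charger mm [  7.3 -80.   64.2]
12.8 8.8 16.6   -5.5 19.7 30.5
```

Request:
arm_command --targets "3 2 0 -1 3.5 6 0.2;6 4 4 -2 7 12 0.2;9 6 8 -3 11 18 0.2;12.8 8.8 12 -4.5 15 24 0.2;12.8 8.8 16.6 -5.5 19.7 30.5 0.2;12.8 8.8 16.6 -5.5 19.7 30.5 0.2;12.8 8.8 16.6 -5.5 19.7 30.5 0.2;12.8 8.8 16.6 -5.5 19.7 30.5 0.2;12.8 8.8 16.6 -5.5 19.7 30.5 0.2;12.8 8.8 16.6 -5.5 19.7 30.5 0.2"

```text
time: 19.72
tool_pos: [0.6091, -0.0505, 0.0493]
tcp_rot: [-3.08, -0.109, -0.546]
wrist_force: [0.2, 0.4, -1.1]
width: 0.292
```

```bash
cat >> h.py <<'E'
def cc():
    s=bot.read_state(); M=R.from_rotvec(s['tcp_rot']).as_matrix(); C=s['tool_pos']-M[:,2]*(H+OFF)
    c,sn=np.cos(np.radians(TH)),np.sin(np.radians(TH)); e=C[:2]-CH
    t=np.degrees(np.arcsin(M[2,0])); print('cell in charger mm',(np.array([c*e[0]+sn*e[1],-sn*e[0]+c*e[1],C[2]])*1000).round(1),'tilt %.1f yaw %.1f roll %.1f'%(t,np.degrees(np.arctan2(M[1,0],M[0,0]))-TH,np.degrees(np.arcsin(M[2,1]))),'F',s['wrist_force'].round(1),'w%.3f t%.1f'%(s['width'],s['time']))
E
python3 - <<'E'
from h import *
st();cc();to(cell(ch(.008,-.081,.048+.005),3.6,20),cell(ch(.008,-.081,.048),3.6,20),cell(ch(.002,-.081,.048),3.6,20))
shot('side','side10');crop('side10',(205,115,295,205),8,'c16')
E
```

```text
t19.72 pos [ 0.6091 -0.0505  0.0493] F [ 0.2  0.4 -1.1] w0.292 x [0.937 0.066 0.344] z [ 0.343  0.024 -0.939] q [-0.18  0.08  2.17  0.16  0.56  1.2 ]
charger mm [ 25.  -82.2  49.3]
cell in charger mm [ 10.2 -82.3  89.7] tilt 20.1 yaw 0.5 roll 0.0 F [ 0.2  0.4 -1.1] w0.292 t19.7
-14.8 -1.3 33.7   -0.1 -0.1 0.4
-16.5 -1.3 38.4   -0.1 -0.1 0.4
-22.1 -1.3 36.3   -0.1 -0.1 0.4
```

View pics/c16.png

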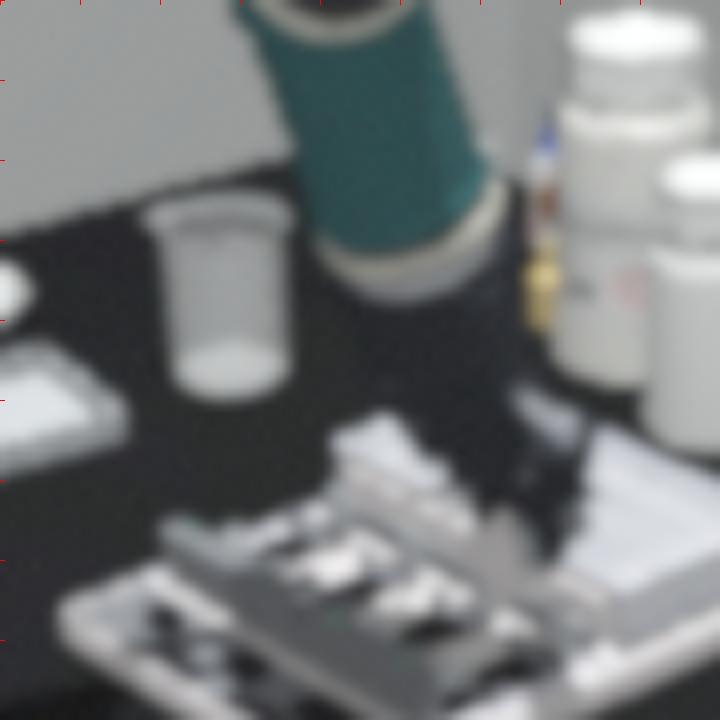

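Run:
```python
from h import *
to(cell(ch(.005,-.081,.048+.015),3.6,20),cell(ch(.005,-.081,.048),3.6,20),cell(ch(-.0035,-.081,.048),3.6,20))
```

```text
-13.8 -1.2 23.1   -0.1 -0.1 0.4
-19.0 -1.2 37.2   -0.1 -0.1 0.4
-27.0 -1.3 34.3   -0.1 -0.1 0.4
```

Request:
arm_command --targets "-7 -1.2 11 0 0 0.4 0.2;-13.8 -1.2 23 0 0 0.4 0.2;-16 -1.2 29 0 0 0.4 0.2;-18 -1.2 34.5 0 0 0.4 0.2;-19 -1.2 37.2 0 0 0.4 0.2;-19 -1.2 37.2 0 0 0.4 0.2;-19 -1.2 37.2 0 0 0.4 0.2;-19 -1.2 37.2 0 0 0.4 0.2"

```text
time: 20.43
tool_pos: [0.6028, -0.0496, 0.0071]
tcp_rot: [-3.079, -0.096, -0.545]
wrist_force: [3.0, -0.1, -0.9]
width: 0.291
```

Run:
```python
from h import *
cc();to(cell(ch(-.0035,-.081,.048),3.6,20))
```

```text
cell in charger mm [  4.  -81.   47.5] tilt 20.1 yaw -0.0 roll -0.1 F [ 3.  -0.1 -0.9] w0.291 t20.4
-6.9 0.1 -3.0   -0.1 -0.1 -0.0
```

Request:
arm_command --targets "-2.5 0 -1 0 0 0 0.2;-5 0 -2 0 0 0 0.2;-8 0 -3 0 0 0 0.2;-8.5 0 -3.2 0 0 0 0.2;-8.5 0 -3.2 0 0 0 0.2;-8.5 0 -3.2 0 0 0 0.2"

```text
time: 20.93
tool_pos: [0.5943, -0.0502, 0.0078]
tcp_rot: [-3.078, -0.095, -0.548]
wrist_force: [5.8, -0.4, -2.6]
width: 0.294
```

Run:
```python
from h import *
cc();to(*[cell(ch(x,-.081,z),3.6,t) for x,z,t in((-.0038,.0465,15),(-.0038,.044,10),(-.0038,.041,5),(-.0038,.0375,0),(-.0038,.0365,0))])
```

```text
cell in charger mm [ -4.7 -81.   48.1] tilt 20.2 yaw -0.1 roll -0.1 F [ 5.8 -0.4 -2.6] w0.294 t20.9
-3.6 0.0 1.6   -0.1 -5.2 -0.1
-8.2 0.1 3.5   -0.1 -10.2 -0.1
-12.9 0.1 5.5   -0.1 -15.2 -0.1
-17.7 0.1 7.6   -0.1 -20.2 -0.1
-18.1 0.1 8.5   -0.1 -20.2 -0.1
```

Request:
arm_command --targets "-3.6 0 1.6 0 -5.2 0 0.2;-8.2 0 3.5 0 -10.2 0 0.2;-12.9 0 5.5 0 -15.2 0 0.2;-17.7 0 7.6 0 -20.2 0 0.2;-18 0 8.2 0 -20.2 0 0.2;-18 0 8.2 0 -20.2 0 0.2;-18 0 8.2 0 -20.2 0 0.2"

```text
time: 21.52
tool_pos: [0.5818, -0.0509, -0.006]
tcp_rot: [-3.138, -0.099, -0.003]
wrist_force: [6.4, 0.1, 0.3]
width: 0.291
```

Run:
```python
from h import *
cc();to(cell(ch(-.001,-.081,.0365),3.6,0))
```

```text
cell in charger mm [ -2.4 -81.   37. ] tilt 0.1 yaw 0.0 roll -0.1 F [6.4 0.1 0.3] w0.291 t21.5
1.3 0.1 0.5   -0.1 -0.1 0.0
```

Request:
arm_command --targets "1.3 0 0.4 0 0 0 0.2;1.5 0 0.4 0 0 0 0.2;1.5 0 0.4 0 0 0 0.5;1.5 0 0.4 0 0 0 0.5;1.5 0 0.4 0 0 0 0.5;1.5 0 -20 0 0 0 0.5;1.5 0 -60 0 0 0 0.5;1.5 0 -100 0 0 0 0.5;1.5 30 -120 0 0 0 0.5;1.5 60 -120 0 0 0 0.5"

```text
time: 22.35
tool_pos: [0.5872, -0.111, 0.1184]
tcp_rot: [-3.139, -0.104, -0.006]
wrist_force: [2.4, 0.3, -0.1]
width: 0.499
```

Request:
arm_command --targets "-20 40 0 0 0 -7 0.5;-40 80 0 0 0 -14 0.5;-60 110 0 0 0 -21 0.5;-80 120 0 0 0 -28 0.5;-80 120 0 0 0 -35 0.5;-80 120 0 0 0 -42 0.5"

```text
time: 22.85
tool_pos: [0.5084, -0.2362, 0.1108]
tcp_rot: [-2.892, -1.208, 0.009]
wrist_force: [0.5, 0.7, 0.1]
width: 0.498
```

Run:
```python
from h import *
st();shot('top','top11');crop('top11',(180,125,280,230),7,'c17');crop('top11',(285,130,415,280),5,'c18')
```

```text
t22.85 pos [ 0.5084 -0.2362  0.1108] F [0.5 0.7 0.1] w0.498 x [ 0.703  0.711 -0.002] z [-0.008  0.005 -1.   ] q [-0.48  0.13  1.93  0.    1.09  0.3 ]
charger mm [ -87.1 -261.3  110.8]
```

View pics/c17.png

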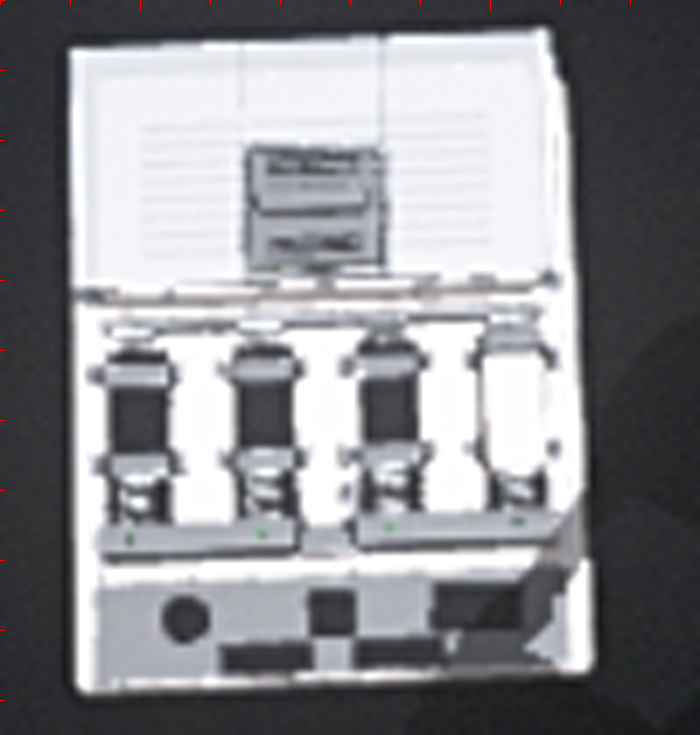

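View pics/c18.png

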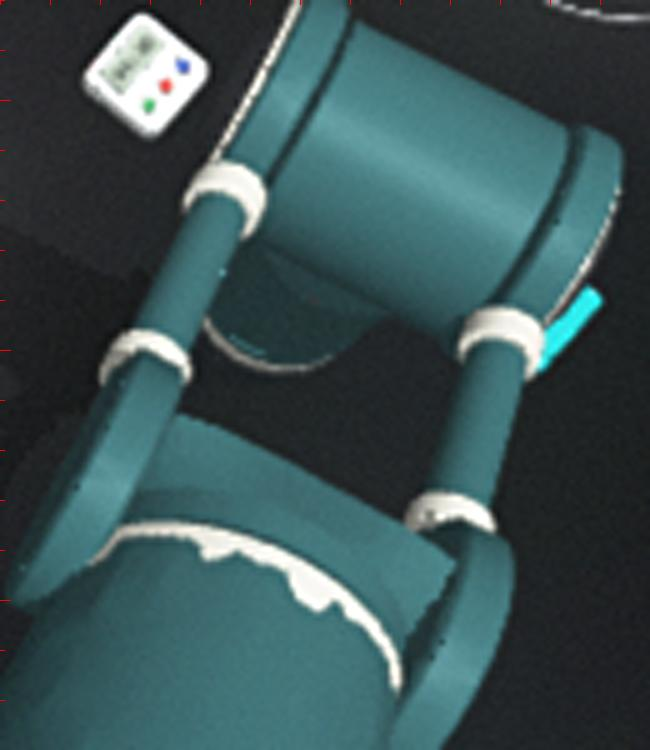

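Run:
```python
from h import *
st();shot('side','side12');crop('side12',(220,190,390,300),4,'c19')
for c in [(.4407,-.2173),(.427,-.3206),(.596,-.3713)]: print(proj('side',[*c,.02]).round(1))
to(cell([.4407,-.2173,.013+.05],80),cell([.4407,-.2173,.013],80))
```

```text
t22.90 pos [ 0.5092 -0.2357  0.1109] F [ 0.4  0.8 -0.5] w0.503 x [ 0.698  0.716 -0.002] z [-0.008  0.005 -1.   ] q [-0.48  0.13  1.93  0.    1.09  0.29]
charger mm [ -86.4 -260.8  110.9]
[[264.9 235.6]]
[[283.  254.1]]
[[336.1 240.6]]
-35.8 -61.0 91.7   -0.5 -0.1 -34.9
-35.7 -60.5 141.6   -0.5 -0.1 -34.9
```

View pics/c19.png

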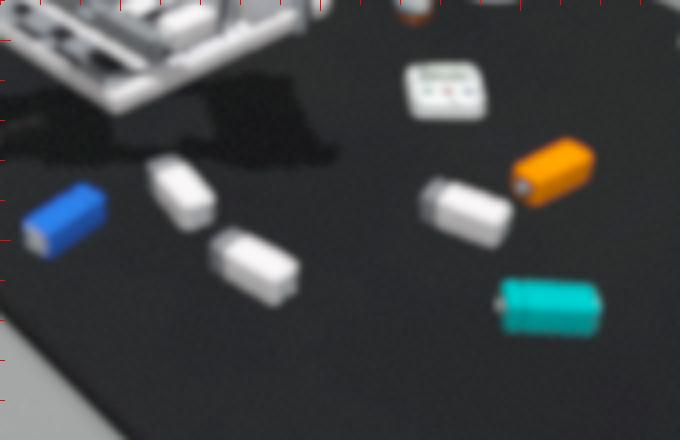

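Request:
arm_command --targets "-7 -12 0 0 0 -7 0.6;-14 -24 20 0 0 -14 0.6;-21 -36 40 0 0 -21 0.6;-28 -48 60 0 0 -28 0.6;-36 -61 80 0 0 -35 0.6;-36 -61 100 0 0 -35 0.6;-36 -61 110 0 0 -35 0.6;-36 -61 110 0 0 -35 0.6;-36 -61 110 0 0 -35 0.6;-36 -61 110 0 0 -35 0.6"

```text
time: 23.78
tool_pos: [0.4445, -0.2184, 0.0037]
tcp_rot: [-2.402, -2.02, 0.0]
wrist_force: [0.0, -0.3, -0.3]
width: 0.599
```

Run:
```python
from h import *
st();to(cell([.4407,-.2173,.013],80))
```

```text
t23.78 pos [ 0.4445 -0.2184  0.0037] F [ 0.  -0.3 -0.3] w0.599 x [0.171 0.985 0.002] z [-0.002  0.002 -1.   ] q [-0.51  0.14  2.15  0.    0.86 -0.34]
charger mm [-149.9 -239.4    3.7]
0.4 -3.8 33.7   -0.1 -0.1 0.1
```

Request:
arm_command --targets "0.5 -4 14 0 0 0 0.6;0.5 -4 26 0 0 0 0.6;0.5 -4 32 0 0 0 0.6;0.5 -4 34 0 0 0 0.6;0.5 -4 34 0 0 0 0.6;0.5 -4 34 0 0 0 0.2;0.5 -4 34 0 0 0 0.2;0.5 -4 34 0 0 0 0.2;0.5 -4 34 0 0 0 0.2;0.5 -4 34 0 0 0 0.2"

```text
time: 24.62
tool_pos: [0.4403, -0.2172, -0.0303]
tcp_rot: [-2.402, -2.022, 0.0]
wrist_force: [0.8, -0.3, 7.3]
width: 0.291
```

Run:
```python
from h import *
st();to(cell(ch(.005,-.027,.048+.06),3.6,0))
```

```text
t24.62 pos [ 0.4403 -0.2172 -0.0303] F [ 0.8 -0.3  7.3] w0.291 x [0.171 0.985 0.001] z [-0.002  0.002 -1.   ] q [-0.51  0.18  2.18  0.    0.78 -0.34]
charger mm [-154.  -238.   -30.3]
242.3 105.5 -95.1   -0.1 -0.0 76.6
```

Request:
arm_command --targets "0 0 -40 0 0 0 0.2;10 4 -75 0 0 7 0.2;40 17 -95 0 0 14 0.2;70 30 -95 0 0 21 0.2;105 45 -95 0 0 28 0.2;140 60 -95 0 0 35 0.2;175 76 -95 0 0 42 0.2;210 92 -95 0 0 49 0.2;242 105.5 -95 0 0 56 0.2;242 105.5 -95 0 0 63 0.2"

```text
time: 25.45
tool_pos: [0.5881, 0.0089, 0.064]
tcp_rot: [-3.097, -0.497, -0.001]
wrist_force: [0.6, -1.1, -0.4]
width: 0.29
```

Run:
```python
from h import *
st();to(cell(ch(.007,-.027,.048+.04),3.6,20));shot('top','top13');crop('top13',(285,130,415,280),5,'c20')
```

```text
t25.45 pos [0.5881 0.0089 0.064 ] F [ 0.6 -1.1 -0.4] w0.290 x [0.95  0.313 0.001] z [-0.     0.005 -1.   ] q [-0.03  0.22  1.92  0.01  1.    1.22]
charger mm [  7.8 -21.6  64. ]
12.1 8.8 16.4   -2.9 19.9 14.4
```

View pics/c20.png

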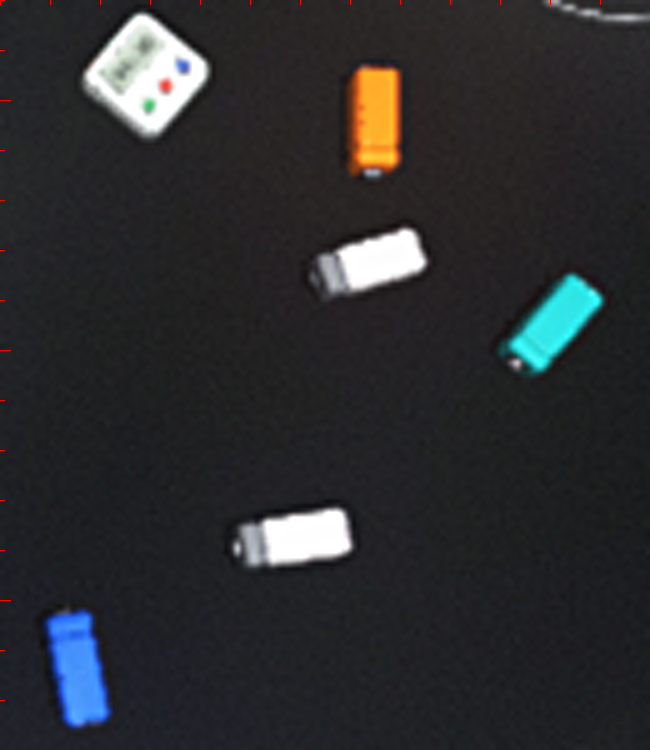

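B and D unmoved. Continue: tilt and align over bay 3.

Request:
arm_command --targets "4 3 4 -1 5 4 0.2;8 6 8 -2 10 8 0.2;12 8.8 12 -2.5 15 11 0.2;12 8.8 16.4 -2.9 19.9 14.4 0.2;12 8.8 16.4 -2.9 19.9 14.4 0.2;12 8.8 16.4 -2.9 19.9 14.4 0.2;12 8.8 16.4 -2.9 19.9 14.4 0.2;12 8.8 16.4 -2.9 19.9 14.4 0.2"

```text
time: 26.17
tool_pos: [0.6016, -0.0014, 0.0494]
tcp_rot: [-3.085, -0.105, -0.544]
wrist_force: [1.0, -0.1, -1.0]
width: 0.296
```

Run:
```python
from h import *
cc();to(cell(ch(.005,-.027,.048+.015),3.6,20),cell(ch(.005,-.027,.048),3.6,20))
```

```text
cell in charger mm [  5.8 -32.6  89.8] tilt 20.0 yaw 0.3 roll 0.2 F [ 1.  -0.1 -1. ] w0.296 t26.2
-9.9 -5.8 24.9   0.1 -0.0 0.3
-15.1 -5.9 39.0   0.1 -0.0 0.3
```

Request:
arm_command --targets "-4 -5.8 8 0 0 0.3 0.2;-9.9 -5.8 25 0 0 0.3 0.2;-12 -5.8 31 0 0 0.3 0.2;-14 -5.8 36 0 0 0.3 0.2;-15 -5.8 39 0 0 0.3 0.2;-15 -5.8 39 0 0 0.3 0.2;-15 -5.8 39 0 0 0.3 0.2;-15 -5.8 39 0 0 0.3 0.2"

```text
time: 26.83
tool_pos: [0.5984, 0.0046, 0.0062]
tcp_rot: [-3.084, -0.094, -0.542]
wrist_force: [3.5, 0.4, -1.0]
width: 0.294
```

Run:
```python
from h import *
cc();to(cell(ch(-.0055,-.027,.048),3.6,20))
```

```text
cell in charger mm [  3.1 -26.5  46.6] tilt 19.9 yaw -0.1 roll 0.1 F [ 3.5  0.4 -1. ] w0.294 t26.8
-7.5 0.5 -4.2   0.1 0.1 -0.1
```

Request:
arm_command --targets "-2.5 0.3 -1.5 0 0 0 0.2;-5 0.5 -3 0 0 0 0.2;-8 0.5 -4.2 0 0 0 0.2;-8.5 0.5 -4.2 0 0 0 0.2;-8.5 0.5 -4.2 0 0 0 0.2;-8.5 0.5 -4.2 0 0 0 0.2"

```text
time: 27.33
tool_pos: [0.5904, 0.0034, 0.0085]
tcp_rot: [-3.083, -0.094, -0.548]
wrist_force: [7.3, 0.1, -0.7]
width: 0.289
```

```bash
cat >> h.py <<'E'
def down(y):
    cc();to(*[cell(ch(x,y,z),3.6,t) for x,z,t in((-.0045,.0465,15),(-.0045,.044,10),(-.0045,.041,5),(-.004,.0375,0),(-.004,.0363,0))])
E
python3 - <<'E'
from h import *
down(-.027)
E
```

```text
cell in charger mm [ -5.1 -27.1  48.9] tilt 20.1 yaw -0.1 roll 0.1 F [ 7.3  0.1 -0.7] w0.289 t27.3
-4.1 -0.2 2.3   0.1 -5.1 -0.1
-8.7 -0.2 4.1   0.1 -10.1 -0.1
-13.3 -0.2 6.1   0.1 -15.1 -0.1
-17.7 -0.2 8.4   0.1 -20.1 -0.1
-18.1 -0.2 9.6   0.1 -20.1 -0.1
```

Request:
arm_command --targets "-3.3 0 2.3 0 -5.1 0 0.2;-7.8 0 4.1 0 -10.1 0 0.2;-12.4 0 6.1 0 -15.1 0 0.2;-17 0 8.4 0 -20.1 0 0.2;-17 0 9.4 0 -20.1 0 0.2;-17 0 9.4 0 -20.1 0 0.2;-17 0 9.4 0 -20.1 0 0.2"

```text
time: 27.92
tool_pos: [0.5785, 0.0025, -0.0066]
tcp_rot: [3.138, 0.096, 0.002]
wrist_force: [7.4, -0.3, 0.9]
width: 0.291
```

Run:
```python
from h import *
cc()
```

```text
cell in charger mm [ -2.2 -27.3  36.4] tilt 0.1 yaw -0.1 roll 0.1 F [ 7.4 -0.3  0.9] w0.291 t27.9
```

Ease and release, then head back toward the flats.

Request:
arm_command --targets "1.5 0 0.2 0 0 0 0.2;1.5 0 0.2 0 0 0 0.2;1.5 0 0.2 0 0 0 0.5;1.5 0 0.2 0 0 0 0.5;1.5 0 0.2 0 0 0 0.5;1.5 0 -20 0 0 0 0.5;1.5 0 -60 0 0 0 0.5;1.5 0 -100 0 0 0 0.5;1.5 40 -120 0 0 -7 0.5;1.5 80 -120 0 0 -14 0.5"

```text
time: 28.75
tool_pos: [0.5845, -0.0722, 0.1172]
tcp_rot: [3.102, 0.483, 0.003]
wrist_force: [1.6, -0.9, -0.2]
width: 0.505
```

Run:
```python
from h import *
st();to(cell([.427,-.3206,.013+.05],98.7))
```

```text
t28.75 pos [ 0.5845 -0.0722  0.1172] F [ 1.6 -0.9 -0.2] w0.505 x [0.953 0.304 0.002] z [ 0.002 -0.002 -1.   ] q [-0.16  0.16  1.88 -0.    1.1   1.1 ]
charger mm [  -1.  -102.3  117.2]
-225.6 188.6 97.4   0.2 0.0 -81.0
```

Request:
arm_command --targets "-26 22 0 0 0 -7 0.6;-52 44 0 0 0 -14 0.6;-78 66 0 0 0 -21 0.6;-104 88 0 0 0 -28 0.6;-130 110 0 0 0 -35 0.6;-156 132 0 0 0 -42 0.6;-182 154 20 0 0 -49 0.6;-208 172 40 0 0 -56 0.6;-225.6 188.6 60 0 0 -63 0.6;-225.6 188.6 80 0 0 -70 0.6"

```text
time: 29.58
tool_pos: [0.4177, -0.3217, 0.0313]
tcp_rot: [-2.27, -2.165, 0.009]
wrist_force: [0.6, -0.1, 0.4]
width: 0.604
```

Request:
arm_command --targets "0 0 10 0 0 -5.5 0.6;0 0 20 0 0 -11 0.6;0 0 20 0 0 -11 0.6;0 0 20 0 0 -11 0.6;0 0 20 0 0 -11 0.6"

```text
time: 30.0
tool_pos: [0.4212, -0.3193, 0.013]
tcp_rot: [-2.059, -2.368, 0.006]
wrist_force: [-0.1, -0.0, 0.6]
width: 0.6
```

Run:
```python
from h import *
st();to(cell([.427,-.3206,.013],98.7));shot('side','side14');crop('side14',(220,170,390,300),4,'c19');shot('top','top14');crop('top14',(180,125,280,230),7,'c21')
```

```text
t30.00 pos [ 0.4212 -0.3193  0.013 ] F [-0.1 -0.   0.6] w0.600 x [-0.139  0.99  -0.   ] z [-0.005 -0.001 -1.   ] q [-0.69  0.18  2.08 -0.    0.89 -0.83]
charger mm [-179.4 -338.7   13. ]
-2.1 5.8 42.9   -0.3 0.0 -0.7
```

View pics/c19.png

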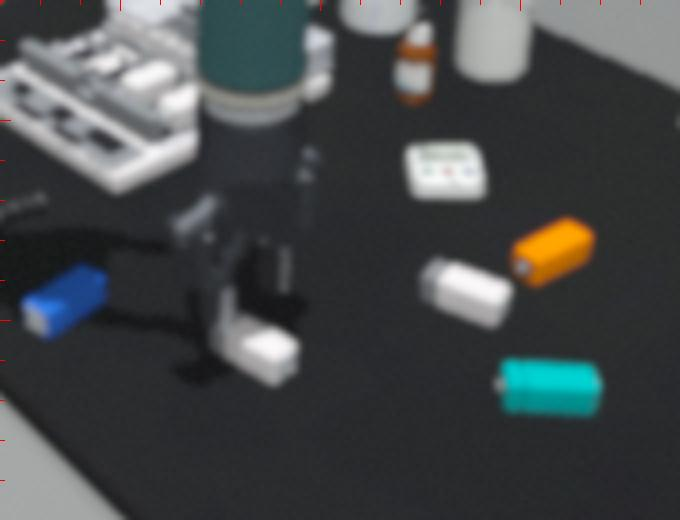

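View pics/c21.png

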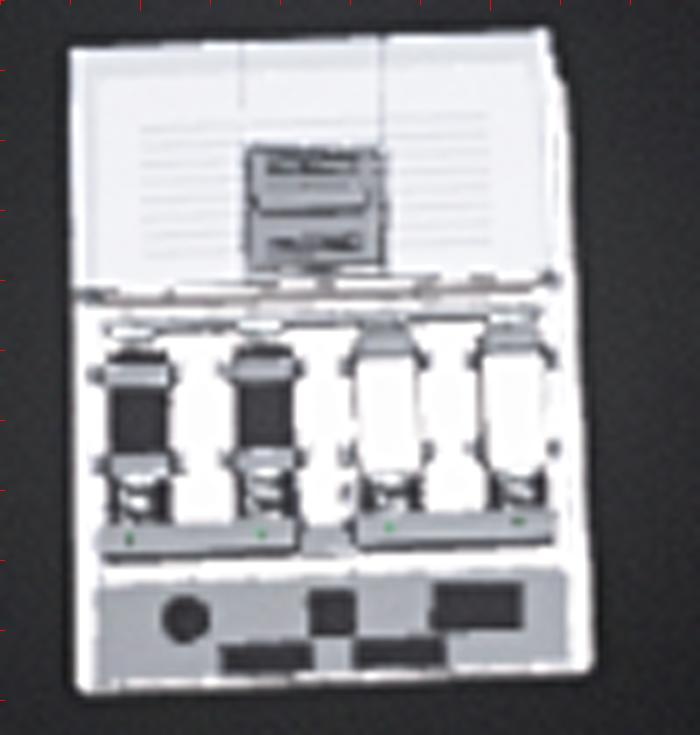

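Request:
arm_command --targets "-2 6 5 0 0 -0.7 0.6;-2 6 18 0 0 -0.7 0.6;-2 6 32 0 0 -0.7 0.6;-2 6 40 0 0 -0.7 0.6;-2 6 43 0 0 -0.7 0.6;-2 6 43 0 0 -0.7 0.6;-2 6 43 0 0 -0.7 0.2;-2 6 43 0 0 -0.7 0.2;-2 6 43 0 0 -0.7 0.2;-2 6 43 0 0 -0.7 0.2"

```text
time: 30.93
tool_pos: [0.4285, -0.3216, -0.0291]
tcp_rot: [-2.044, -2.385, 0.006]
wrist_force: [-0.1, 0.1, 1.5]
width: 0.287
```

Run:
```python
from h import *
st();to(cell(ch(.007,.027,.048+.06),3.6,0))
```

```text
t30.93 pos [ 0.4285 -0.3216 -0.0291] F [-0.1  0.1  1.5] w0.287 x [-0.153  0.988 -0.002] z [-0.002 -0.003 -1.   ] q [-0.69  0.25  2.08 -0.01  0.8  -0.84]
charger mm [-172.3 -341.5  -29.1]
350.4 211.7 -95.5   -0.0 0.2 95.2
```

Request:
arm_command --targets "0 0 -40 0 0 0 0.2;10 6 -80 0 0 7 0.2;45 27 -96 0 0 14 0.2;80 48 -96 0 0 21 0.2;115 70 -96 0 0 28 0.2;150 91 -96 0 0 35 0.2;185 112 -96 0 0 42 0.2;220 133 -96 0 0 49 0.2;255 154 -96 0 0 56 0.2;290 175 -96 0 0 63 0.2"

```text
time: 31.77
tool_pos: [0.5468, -0.031, 0.0653]
tcp_rot: [2.955, 1.065, -0.006]
wrist_force: [1.6, -0.2, -0.4]
width: 0.295
```

Run:
```python
from h import *
st();to(cell(ch(.007,.027,.048+.045),3.6,20))
```

```text
t31.77 pos [ 0.5468 -0.031   0.0653] F [ 1.6 -0.2 -0.4] w0.295 x [ 0.77   0.638 -0.004] z [-0.004 -0.002 -1.   ] q [-0.1   0.15  2.   -0.    1.    0.78]
charger mm [-36.  -58.8  65.3]
97.2 -35.5 12.4   -6.3 19.6 35.7
```

Request:
arm_command --targets "25 -9 0 -1 3 7 0.2;50 -18 0 -2 7 13 0.2;75 -27 3 -4 11 20 0.2;97 -35.5 8 -5 15 28 0.2;97 -35.5 12 -6.3 19.6 35.7 0.2;97 -35.5 12 -6.3 19.6 35.7 0.2;97 -35.5 12 -6.3 19.6 35.7 0.2;97 -35.5 12 -6.3 19.6 35.7 0.2;97 -35.5 12 -6.3 19.6 35.7 0.2;97 -35.5 12 -6.3 19.6 35.7 0.2"

```text
time: 32.6
tool_pos: [0.5996, 0.0565, 0.0539]
tcp_rot: [-3.08, -0.106, -0.546]
wrist_force: [-0.5, -0.0, -0.7]
width: 0.295
```

```bash
cat >> h.py <<'E'
def ins(y):
    cc();to(cell(ch(.005,y,.048+.015),3.6,20),cell(ch(.005,y,.048),3.6,20))
E
python3 - <<'E'
from h import *
ins(.027)
E
```

```text
cell in charger mm [ 7.4 25.1 94.3] tilt 20.1 yaw 0.3 roll 0.0 F [-0.5 -0.  -0.7] w0.295 t32.6
-13.1 -1.9 28.5   -0.1 -0.1 0.3
-18.2 -1.9 42.6   -0.1 -0.1 0.3
```

Request:
arm_command --targets "-6 -1.9 12 0 0 0.3 0.2;-13 -1.9 28 0 0 0.3 0.2;-15.5 -1.9 35 0 0 0.3 0.2;-17.5 -1.9 40 0 0 0.3 0.2;-18.2 -1.9 42.6 0 0 0.3 0.2;-18.2 -1.9 42.6 0 0 0.3 0.2;-18.2 -1.9 42.6 0 0 0.3 0.2;-18.2 -1.9 42.6 0 0 0.3 0.2"

```text
time: 33.27
tool_pos: [0.5963, 0.0584, 0.0072]
tcp_rot: [-3.08, -0.097, -0.546]
wrist_force: [3.1, -1.0, -0.8]
width: 0.296
```

Run:
```python
from h import *
cc();to(cell(ch(-.0055,.027,.048),3.6,20))
```

```text
cell in charger mm [ 4.2 27.1 47.6] tilt 20.1 yaw -0.0 roll -0.1 F [ 3.1 -1.  -0.8] w0.296 t33.3
-9.1 0.2 -3.7   -0.1 -0.1 -0.0
```

Request:
arm_command --targets "-3 0 -1.2 0 0 0 0.2;-6 0 -2.4 0 0 0 0.2;-9 0 -3.6 0 0 0 0.2;-9 0 -3.6 0 0 0 0.2;-9 0 -3.6 0 0 0 0.2;-9 0 -3.6 0 0 0 0.2"

```text
time: 33.77
tool_pos: [0.5874, 0.058, 0.0082]
tcp_rot: [-3.079, -0.096, -0.55]
wrist_force: [6.3, 0.0, -1.7]
width: 0.294
```

Run:
```python
from h import *
down(.027)
```

```text
cell in charger mm [-4.8 27.4 48.5] tilt 20.2 yaw -0.0 roll -0.1 F [ 6.3  0.  -1.7] w0.294 t33.8
-4.4 0.4 1.8   -0.1 -5.2 -0.0
-9.0 0.4 3.6   -0.1 -10.2 -0.0
-13.7 0.4 5.6   -0.1 -15.2 -0.0
-18.0 0.5 7.9   -0.1 -20.2 -0.0
-18.4 0.5 9.1   -0.1 -20.2 -0.0
```

Request:
arm_command --targets "-3.8 0.2 1.8 0 -5.2 0 0.2;-8.4 0.3 3.6 0 -10.2 0 0.2;-13.1 0.4 5.6 0 -15.2 0 0.2;-17.7 0.4 7.9 0 -20.2 0 0.2;-17.9 0.4 8.8 0 -20.2 0 0.2;-17.9 0.4 8.8 0 -20.2 0 0.2;-17.9 0.4 8.8 0 -20.2 0 0.2"

```text
time: 34.35
tool_pos: [0.576, 0.057, -0.0056]
tcp_rot: [-3.138, -0.099, -0.006]
wrist_force: [6.4, 0.6, 2.8]
width: 0.296
```

Run:
```python
from h import *
cc()
```

```text
cell in charger mm [-1.5 27.1 37.4] tilt 0.2 yaw 0.0 roll -0.1 F [6.4 0.6 2.8] w0.296 t34.4
```

Request:
arm_command --targets "0.5 0 0 0 0 0 0.2;0.5 0 0 0 0 0 0.2;0.5 0 0 0 0 0 0.5;0.5 0 0 0 0 0 0.5;0.5 0 0 0 0 0 0.5;0.5 0 -20 0 0 0 0.5;0.5 0 -60 0 0 0 0.5;0.5 0 -100 0 0 0 0.5;0.5 40 -115 0 0 -7 0.5;0.5 80 -115 0 0 -14 0.5"

```text
time: 35.18
tool_pos: [0.5806, -0.019, 0.1123]
tcp_rot: [-3.104, -0.481, -0.007]
wrist_force: [1.5, -1.1, -0.6]
width: 0.504
```

```bash
python3 - <<'E'
from h import *
st();shot('top','top15');crop('top15',(285,130,415,280),5,'c18');to(cell([.596,-.3713,.013+.05],107.7))
E
python3 fl.py top15 358,183,90
```

```text
t35.18 pos [ 0.5806 -0.019   0.1123] F [ 1.5 -1.1 -0.6] w0.504 x [0.953 0.303 0.004] z [ 0.004  0.001 -1.   ] q [-0.08  0.15  1.9   0.    1.09  1.19]
charger mm [ -1.5 -49.  112.3]
-90.3 332.3 91.7   0.2 0.2 -89.8
358,183,90 [  0.5948  -0.373  107.3474  27.4757 216.7097]
```

View pics/top15.png

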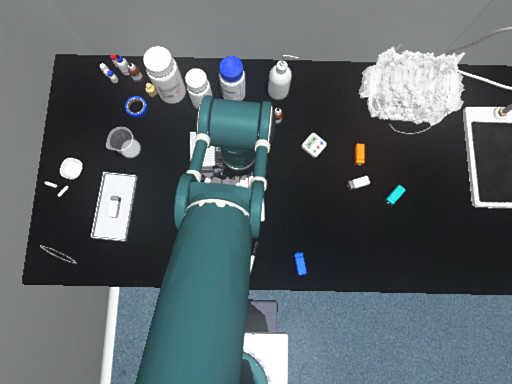

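Request:
arm_command --targets "-9 33 0 0 0 -7 0.5;-18 66 0 0 0 -14 0.5;-27 99 0 0 0 -21 0.5;-36 132 0 0 0 -28 0.5;-45 165 0 0 0 -35 0.5;-54 198 0 0 0 -42 0.5;-63 231 0 0 0 -49 0.5;-72 264 0 0 0 -56 0.5;-81 298 20 0 0 -63 0.5;-90 332 40 0 0 -70 0.5"

```text
time: 36.07
tool_pos: [0.5887, -0.3651, 0.0667]
tcp_rot: [-2.27, -2.167, 0.001]
wrist_force: [0.3, -0.7, 0.8]
width: 0.499
```

Request:
arm_command --targets "0 0 15 0 0 -7 0.5;0 0 30 0 0 -14 0.5;0 0 40 0 0 -20 0.5;0 0 40 0 0 -20 0.5;0 0 40 0 0 -20 0.5;0 0 40 0 0 -20 0.5"

```text
time: 36.57
tool_pos: [0.5885, -0.3631, 0.0265]
tcp_rot: [-1.868, -2.52, 0.001]
wrist_force: [-0.2, -0.2, 0.1]
width: 0.503
```

Run:
```python
from h import *
st();to(cell([.596,-.3713,.013],107.5));shot('side','side16');crop('side16',(220,170,390,300),4,'c19');shot('top','top16');crop('top16',(180,125,280,230),7,'c21')
```

```text
t36.57 pos [ 0.5885 -0.3631  0.0265] F [-0.2 -0.2  0.1] w0.503 x [-0.291  0.957  0.003] z [-0.004  0.002 -1.   ] q [-0.59  0.44  1.7  -0.    1.01 -0.88]
charger mm [ -15.2 -392.9   26.5]
-10.2 5.0 56.5   -0.2 -0.2 -0.6
```

View pics/c19.png

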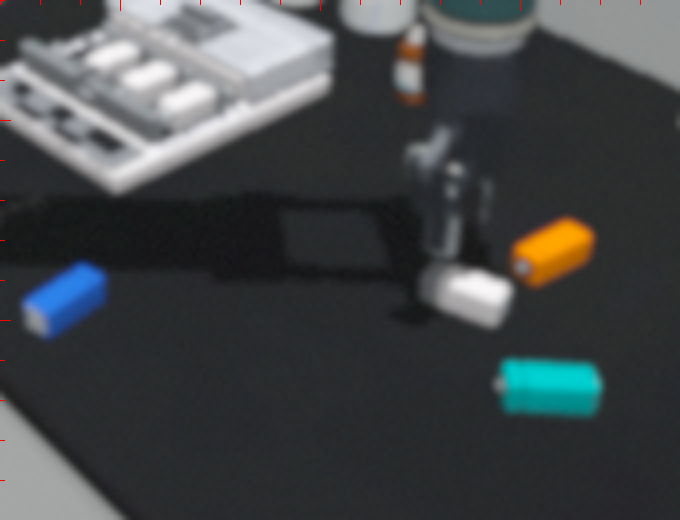

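View pics/c21.png

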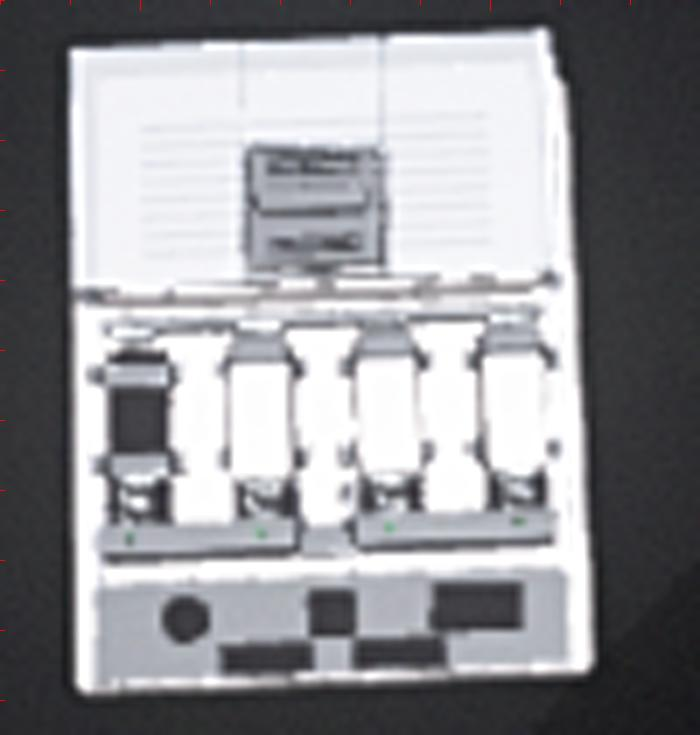

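Three bays are loaded. Grip the last cell.

Request:
arm_command --targets "-5 5 0 0 0 -0.6 0.5;-10 5 15 0 0 -0.6 0.5;-10 5 35 0 0 -0.6 0.5;-10 5 48 0 0 -0.6 0.5;-10 5 56.5 0 0 -0.6 0.5;-10 5 56.5 0 0 -0.6 0.5;-10 5 56.5 0 0 -0.6 0.2;-10 5 56.5 0 0 -0.6 0.2;-10 5 56.5 0 0 -0.6 0.2;-10 5 56.5 0 0 -0.6 0.2"

```text
time: 37.5
tool_pos: [0.597, -0.372, -0.029]
tcp_rot: [-1.853, -2.534, 0.001]
wrist_force: [-0.7, -0.0, -0.6]
width: 0.292
```

Run:
```python
from h import *
st();to(cell(ch(.007,.081,.048+.06),3.6,0))
```

```text
t37.50 pos [ 0.597 -0.372 -0.029] F [-0.7 -0.  -0.6] w0.292 x [-0.303  0.953  0.001] z [-0.002  0.001 -1.   ] q [-0.59  0.52  1.7  -0.    0.92 -0.9 ]
charger mm [  -7.3 -402.3  -29. ]
465.5 131.0 -93.6   -0.1 0.0 104.0
```

Request:
arm_command --targets "0 0 -40 0 0 0 0.2;0 0 -80 0 0 7 0.2;35 10 -96 0 0 14 0.2;73 20 -96 0 0 21 0.2;111 31 -96 0 0 28 0.2;149 42 -96 0 0 35 0.2;187 53 -96 0 0 42 0.2;225 63 -96 0 0 49 0.2;263 74 -96 0 0 56 0.2;301 85 -96 0 0 63 0.2"

```text
time: 38.33
tool_pos: [0.5865, -0.0586, 0.0675]
tcp_rot: [-2.905, -1.189, 0.001]
wrist_force: [-0.3, 0.1, -0.7]
width: 0.288
```

Run:
```python
from h import *
st();to(cell(ch(.007,.081,.048+.05),3.6,20))
```

```text
t38.33 pos [ 0.5865 -0.0586  0.0675] F [-0.3  0.1 -0.7] w0.288 x [ 0.713  0.701 -0.   ] z [-0.002  0.002 -1.   ] q [-0.14  0.22  1.91  0.    1.01  0.65]
charger mm [  1.9 -88.9  67.5]
126.3 -115.4 10.2   -7.3 19.2 40.5
```

Request:
arm_command --targets "25 -23 0 0 0 7 0.2;50 -46 0 -1 3 14 0.2;75 -69 0 -2 6 20 0.2;100 -92 0 -4 10 26 0.2;126 -115.4 5 -5.5 15 33 0.2;126 -115.4 10 -7.3 19.2 40.5 0.2;126 -115.4 10 -7.3 19.2 40.5 0.2;126 -115.4 10 -7.3 19.2 40.5 0.2;126 -115.4 10 -7.3 19.2 40.5 0.2;126 -115.4 10 -7.3 19.2 40.5 0.2"

```text
time: 39.17
tool_pos: [0.5956, 0.1102, 0.0582]
tcp_rot: [-3.08, -0.108, -0.544]
wrist_force: [0.1, -0.5, -0.6]
width: 0.294
```

Run:
```python
from h import *
ins(.081)
```

```text
cell in charger mm [ 6.9 78.9 98.6] tilt 20.0 yaw 0.4 roll 0.0 F [ 0.1 -0.5 -0.6] w0.294 t39.2
-14.0 -2.0 32.8   -0.1 -0.0 0.4
-19.1 -2.0 46.9   -0.1 -0.0 0.4
```

Request:
arm_command --targets "-7 -2 16 0 0 0.4 0.2;-14 -2 32 0 0 0.4 0.2;-16.5 -2 39 0 0 0.4 0.2;-18.5 -2 44 0 0 0.4 0.2;-19.1 -2 46.9 0 0 0.4 0.2;-19.1 -2 46.9 0 0 0.4 0.2;-19.1 -2 46.9 0 0 0.4 0.2;-19.1 -2 46.9 0 0 0.4 0.2"

```text
time: 39.83
tool_pos: [0.5931, 0.112, 0.007]
tcp_rot: [-3.08, -0.095, -0.543]
wrist_force: [3.2, -1.5, -1.8]
width: 0.29
```

Run:
```python
from h import *
cc();to(cell(ch(-.0055,.081,.048),3.6,20))
```

```text
cell in charger mm [ 4.5 80.9 47.4] tilt 20.0 yaw -0.1 roll -0.1 F [ 3.2 -1.5 -1.8] w0.290 t39.8
-9.2 -0.0 -4.0   -0.1 -0.0 -0.1
```

Request:
arm_command --targets "-3 0 -1.3 0 0 0 0.2;-6 0 -2.6 0 0 0 0.2;-9 0 -3.8 0 0 0 0.2;-9 0 -3.8 0 0 0 0.2;-9 0 -3.8 0 0 0 0.2;-9 0 -3.8 0 0 0 0.2"

```text
time: 40.33
tool_pos: [0.5842, 0.1119, 0.0082]
tcp_rot: [-3.078, -0.095, -0.547]
wrist_force: [6.7, 0.6, -1.8]
width: 0.291
```

Run:
```python
from h import *
down(.081)
```

```text
cell in charger mm [-4.5 81.3 48.6] tilt 20.2 yaw -0.1 roll -0.1 F [ 6.7  0.6 -1.8] w0.291 t40.3
-4.6 0.4 1.8   -0.1 -5.2 -0.1
-9.1 0.4 3.7   -0.1 -10.2 -0.1
-13.8 0.4 5.7   -0.1 -15.2 -0.1
-18.1 0.4 8.0   -0.1 -20.2 -0.1
-18.6 0.4 9.1   -0.1 -20.2 -0.1
```

Request:
arm_command --targets "-4 0.2 1.8 0 -5.2 0 0.2;-8.5 0.3 3.7 0 -10.2 0 0.2;-13.2 0.3 5.7 0 -15.2 0 0.2;-17.7 0.3 8 0 -20.2 0 0.2;-17.9 0.3 9 0 -20.2 0 0.2;-17.9 0.3 9 0 -20.2 0 0.2;-17.9 0.3 9 0 -20.2 0 0.2"

```text
time: 40.92
tool_pos: [0.5714, 0.111, -0.0066]
tcp_rot: [-3.137, -0.097, -0.0]
wrist_force: [6.1, 1.9, 2.0]
width: 0.292
```

Run:
```python
from h import *
cc()
```

```text
cell in charger mm [-2.5 81.2 36.4] tilt 0.0 yaw -0.0 roll -0.2 F [6.1 1.9 2. ] w0.292 t40.9
```

Request:
arm_command --targets "1.5 0 0 0 0 0 0.2;1.5 0 0 0 0 0 0.2;1.5 0 0 0 0 0 0.5;1.5 0 0 0 0 0 0.5;1.5 0 0 0 0 0 0.5;1.5 0 -20 0 0 0 0.5;1.5 0 -60 0 0 0 0.5;1.5 0 -100 0 0 0 0.5;1.5 -40 -120 0 0 -7 0.5;1.5 -80 -120 0 0 -14 0.5"

```text
time: 41.75
tool_pos: [0.5692, 0.1886, 0.1183]
tcp_rot: [-3.101, -0.481, -0.006]
wrist_force: [1.4, 0.7, 0.3]
width: 0.501
```

Request:
arm_command --targets "-10 -40 0 0 0 -7 0.4;-20 -80 0 0 0 -14 0.4;-20 -100 0 0 0 -21 0.4;-20 -100 0 0 0 -28 0.4;-20 -100 0 0 0 -35 0.4;-20 -100 0 0 0 -42 0.4"

```text
time: 42.25
tool_pos: [0.5145, 0.2785, 0.1118]
tcp_rot: [-2.717, -1.569, 0.01]
wrist_force: [-0.2, -0.3, -0.6]
width: 0.396
```

Run:
```python
from h import *
st();shot('top','top17');crop('top17',(180,125,280,230),7,'c21');shot('side','side17');crop('side17',(205,150,310,220),7,'c22')
to((ch(.0816,0,.09),93.6,0))
```

```text
t42.25 pos [0.5145 0.2785 0.1118] F [-0.2 -0.3 -0.6] w0.396 x [ 0.5    0.866 -0.003] z [-0.008  0.    -1.   ] q [0.45 0.17 1.88 0.   1.1  0.97]
charger mm [-48.7 252.  111.8]
-135.9 248.5 20.5   -0.4 0.1 -34.0
```

View pics/c21.png

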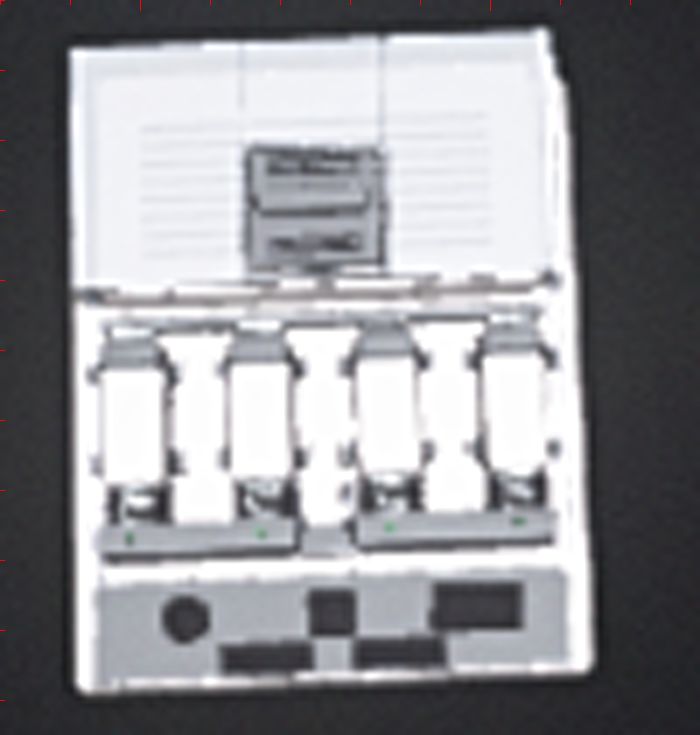

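View pics/c22.png

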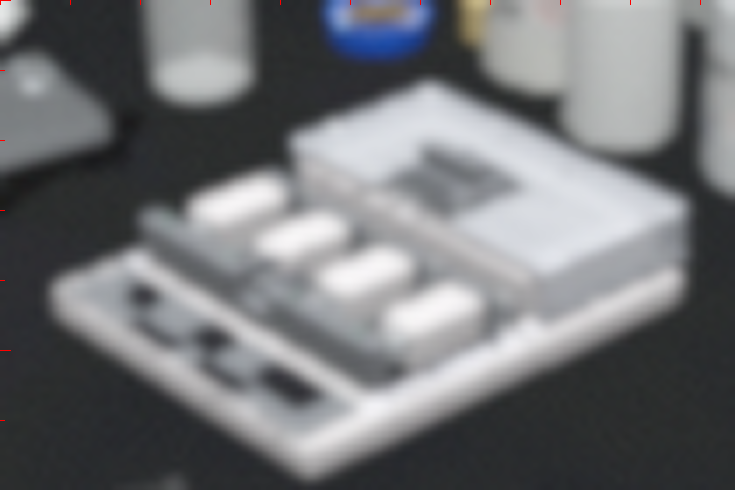

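Run:
```python
from h import *
a=cv2.imread('pics/top5.png')[165:205,190:220];b=cv2.imread('pics/top17.png')[165:205,190:220]
c=cv2.imread('pics/top17.png')[165:205,225:275]
cv2.imwrite('pics/c23.png',np.hstack([cv2.resize(x,None,fx=7,fy=7,interpolation=cv2.INTER_NEAREST) for x in(a,b,c)]))
for n in('top5','top17'):
    d=np.load(n+'.npy');W=world('top',d)
    for col in (199,217,235,253):
        print(n,col,[(v,W[v,col].round(3)[2]) for v in range(170,200,2)])
```

```text
top5 199 [(170, np.float64(0.036)), (172, np.float64(0.043)), (174, np.float64(0.051)), (176, np.float64(0.052)), (178, np.float64(0.051)), (180, np.float64(0.051)), (182, np.float64(0.051)), (184, np.float64(0.051)), (186, np.float64(0.046)), (188, np.float64(0.053)), (190, np.float64(0.051)), (192, np.float64(0.049)), (194, np.float64(0.045)), (196, np.float64(0.045)), (198, np.float64(0.024))]
top5 217 [(170, np.float64(0.034)), (172, np.float64(0.037)), (174, np.float64(0.026)), (176, np.float64(0.026)), (178, np.float64(0.024)), (180, np.float64(0.023)), (182, np.float64(0.025)), (184, np.float64(0.025)), (186, np.float64(0.024)), (188, np.float64(0.027)), (190, np.float64(0.024)), (192, np.float64(0.045)), (194, np.float64(0.043)), (196, np.float64(0.024)), (198, np.float64(0.045))]
top5 235 [(170, np.float64(0.04)), (172, np.float64(0.031)), (174, np.float64(0.024)), (176, np.float64(0.023)), (178, np.float64(0.026)), (180, np.float64(0.024)), (182, np.float64(0.024)), (184, np.float64(0.024)), (186, np.float64(0.025)), (188, np.float64(0.021)), (190, np.float64(0.023)), (192,
[... 1393 characters left out ...]
np.float64(0.049)), (178, np.float64(0.05)), (180, np.float64(0.053)), (182, np.float64(0.051)), (184, np.float64(0.048)), (186, np.float64(0.051)), (188, np.float64(0.05)), (190, np.float64(0.055)), (192, np.float64(0.047)), (194, np.float64(0.023)), (196, np.float64(0.045)), (198, np.float64(0.052))]
top17 253 [(170, np.float64(0.043)), (172, np.float64(0.051)), (174, np.float64(0.051)), (176, np.float64(0.05)), (178, np.float64(0.052)), (180, np.float64(0.051)), (182, np.float64(0.05)), (184, np.float64(0.05)), (186, np.float64(0.051)), (188, np.float64(0.05)), (190, np.float64(0.052)), (192, np.float64(0.045)), (194, np.float64(0.042)), (196, np.float64(0.027)), (198, np.float64(0.054))]
```

View pics/c23.png

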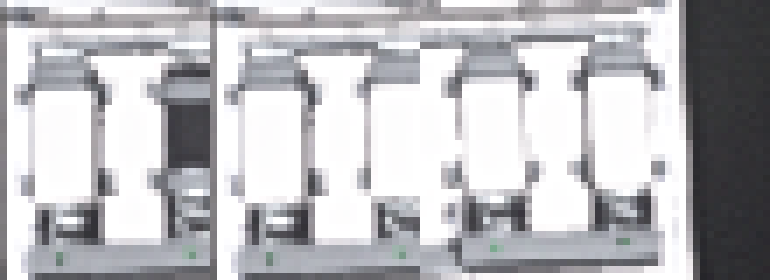

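Request:
arm_command --targets "-20 35 0 0 0 -6 0.35;-40 70 0 0 0 -12 0.35;-60 105 0 0 0 -18 0.35;-80 140 0 0 0 -24 0.35;-100 175 0 0 0 -30 0.35;-118 212 0 0 0 -34 0.35;-136 248.5 0 0 0 -34 0.35;-136 248.5 10 0 0 -34 0.35;-136 248.5 10 0 0 -34 0.35;-136 248.5 10 0 0 -34 0.35"

```text
time: 43.18
tool_pos: [0.6601, 0.0349, 0.0998]
tcp_rot: [-2.15, -2.279, 0.007]
wrist_force: [0.6, 0.1, -0.3]
width: 0.352
```

Request:
arm_command --targets "0 0 0 0 0 0 0.35;0 0 0 0 0 0 0.35;0 0 0 0 0 0 0.35"

```text
time: 43.43
tool_pos: [0.6615, 0.0365, 0.102]
tcp_rot: [-2.147, -2.287, 0.003]
wrist_force: [0.1, 0.4, 0.2]
width: 0.352
```

Run:
```python
from h import *
st();to((ch(.0816,0,.0335),93.6,0))
```

```text
t43.43 pos [0.6615 0.0365 0.102 ] F [0.1 0.4 0.2] w0.352 x [-0.063  0.998  0.002] z [-0.005  0.002 -1.   ] q [ 0.02  0.31  1.72  0.    1.11 -0.05]
charger mm [ 82.8   1.3 102. ]
-1.5 -0.9 68.5   -0.3 -0.1 0.0
```

Request:
arm_command --targets "-1.5 -0.9 25 0 0 0 0.35;-1.5 -0.9 50 0 0 0 0.35;-1.5 -0.9 62 0 0 0 0.35;-1.5 -0.9 68 0 0 0 0.35;-1.5 -0.9 68 0 0 0 0.35;-1.5 -0.9 68 0 0 0 0.05;-1.5 -0.9 68 0 0 0 0.05;-1.5 -0.9 68 0 0 0 0.05;-1.5 -0.9 68 0 0 0 0.05;-1.5 -0.9 68 0 0 0 0.05" --newtons 50

```text
time: 44.27
tool_pos: [0.6606, 0.0339, 0.0343]
tcp_rot: [-2.148, -2.285, 0.003]
wrist_force: [-5.1, 0.9, 2.4]
width: 0.097
```

Run:
```python
from h import *
st()
```

```text
t44.27 pos [0.6606 0.0339 0.0343] F [-5.1  0.9  2.4] w0.097 x [-0.062  0.998  0.003] z [-0.005  0.002 -1.   ] q [ 0.01  0.38  1.77  0.    1.   -0.05]
charger mm [81.7 -1.2 34.3]
```

Request:
arm_command --targets "0 -6 4 0 0 0 0.05;0 -14 8 0 0 0 0.05;0 -26 8 0 0 0 0.05;0 -38 8 0 0 0 0.05;0 -50 8 0 0 0 0.05;0 -62 8 0 0 0 0.05;0 -74 8 0 0 0 0.05;0 -82 8 0 0 0 0.05;0 -86 8 0 0 0 0.05;0 -86 8 0 0 0 0.05"

```text
time: 45.1
tool_pos: [0.5772, 0.0284, 0.0288]
tcp_rot: [-2.152, -2.289, -0.004]
wrist_force: [-1.2, 2.0, 11.5]
width: 0.098
```

Run:
```python
from h import *
st()
```

```text
t45.10 pos [0.5772 0.0284 0.0288] F [-1.2  2.  11.5] w0.098 x [-0.062  0.998  0.002] z [ 0.002  0.002 -1.   ] q [ 0.    0.24  1.97  0.    0.93 -0.06]
charger mm [-1.9 -1.5 28.8]
```

Remaining about 34 mm to −36.4.

Request:
arm_command --targets "0 -8 0 0 0 0 0.05;0 -16 0 0 0 0 0.05;0 -24 0 0 0 0 0.05;0 -31 0 0 0 0 0.05;0 -35 0 0 0 0 0.05;0 -36.5 0 0 0 0 0.05;0 -36.5 0 0 0 0 0.05;0 -36.5 0 0 0 0 0.05"

```text
time: 45.77
tool_pos: [0.5431, 0.0262, 0.0289]
tcp_rot: [2.15, 2.287, 0.008]
wrist_force: [3.7, 1.0, 6.8]
width: 0.098
```

Run:
```python
from h import *
st()
```

```text
t45.77 pos [0.5431 0.0262 0.0289] F [3.7 1.  6.8] w0.098 x [-0.062  0.998  0.002] z [ 0.005  0.002 -1.   ] q [ 0.    0.18  2.04  0.    0.91 -0.06]
charger mm [-36.   -1.6  28.9]
```

Request:
arm_command --targets "0 -2 0 0 0 0 0.05;0 -2 0 0 0 0 0.05;0 -2 -3 0 0 0 0.05;0 -1 -7 0 0 0 0.05;0 0 -8 0 0 0 0.05;0 0 -8 0 0 0 0.05"

```text
time: 46.27
tool_pos: [0.5431, 0.0262, 0.0351]
tcp_rot: [2.15, 2.287, 0.008]
wrist_force: [9.9, 1.4, -3.6]
width: 0.096
```

Run:
```python
from h import *
st()
```

```text
t46.27 pos [0.5431 0.0262 0.0351] F [ 9.9  1.4 -3.6] w0.096 x [-0.062  0.998  0.002] z [ 0.005  0.002 -1.   ] q [ 0.    0.17  2.04  0.    0.93 -0.06]
charger mm [-36.1  -1.6  35.1]
```

Request:
arm_command --targets "0 4 1 0 0 0 0.05;0 8 1 0 0 0 0.05;0 8 1 0 0 0 0.05;0 8 1 0 0 0 0.05"

```text
time: 46.6
tool_pos: [0.5446, 0.0263, 0.0325]
tcp_rot: [-2.146, -2.284, 0.008]
wrist_force: [-5.4, -1.2, 4.2]
width: 0.095
```

Run:
```python
from h import *
st()
```

```text
t46.60 pos [0.5446 0.0263 0.0325] F [-5.4 -1.2  4.2] w0.095 x [-0.062  0.998  0.002] z [-0.009  0.001 -1.   ] q [ 0.    0.19  2.03  0.    0.94 -0.06]
charger mm [-34.6  -1.5  32.5]
```

Request:
arm_command --targets "0 -5 -2 0 0 0 0.05;0 -5 -3 0 0 0 0.35;0 -5 -3 0 0 0 0.35;0 -5 -3 0 0 0 0.35;0 -5 -20 0 0 0 0.35;0 -5 -50 0 0 0 0.35;0 -5 -70 0 0 0 0.2;0 -5 -70 0 0 0 0;0 -5 -70 0 0 0 0;0 -5 -70 0 0 0 0"

```text
time: 47.43
tool_pos: [0.5412, 0.0262, 0.1023]
tcp_rot: [-2.148, -2.285, 0.004]
wrist_force: [-0.4, 0.3, -0.8]
width: -0.002
```

Run:
```python
from h import *
st();shot('side','side18');crop('side18',(195,150,305,220),7,'c24');to((ch(-.09,.062,.035),93.6,0))
```

```text
t47.43 pos [0.5412 0.0262 0.1023] F [-0.4  0.3 -0.8] w-0.002 x [-0.062  0.998  0.002] z [-0.006  0.002 -1.   ] q [ 0.    0.1   1.98  0.    1.07 -0.06]
charger mm [-38.   -1.4 102.3]
63.2 -51.0 67.1   -0.4 -0.1 -0.0
```

View pics/c24.png

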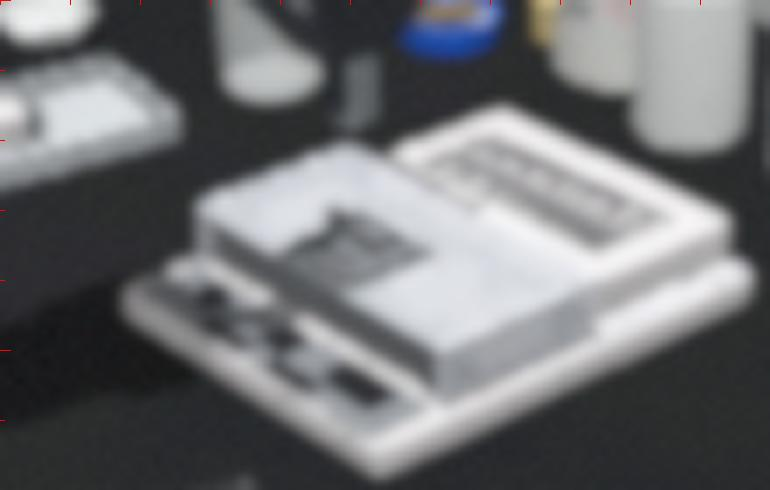

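Request:
arm_command --targets "30 -25 0 0 0 0 0;63 -51 0 0 0 0 0;63 -51 30 0 0 0 0;63 -51 60 0 0 0 0;63 -51 80 0 0 0 0;63 -51 80 0 0 0 0;63 -51 80 0 0 0 0;63 -51 80 0 0 0 0"

```text
time: 48.15
tool_pos: [0.4869, 0.086, 0.0236]
tcp_rot: [-2.148, -2.285, 0.003]
wrist_force: [-0.7, 0.9, 0.7]
width: -0.003
```

Run:
```python
from h import *
st();to((ch(-.09,.062,.005),93.6,0));shot('side','side19');crop('side19',(195,150,305,220),7,'c24')
```

```text
t48.15 pos [0.4869 0.086  0.0236] F [-0.7  0.9  0.7] w-0.003 x [-0.062  0.998  0.002] z [-0.005  0.002 -1.   ] q [0.12 0.11 2.14 0.   0.9  0.06]
charger mm [-88.4  61.7  23.6]
0.3 -1.5 18.6   -0.3 -0.1 -0.1
```

View pics/c24.png

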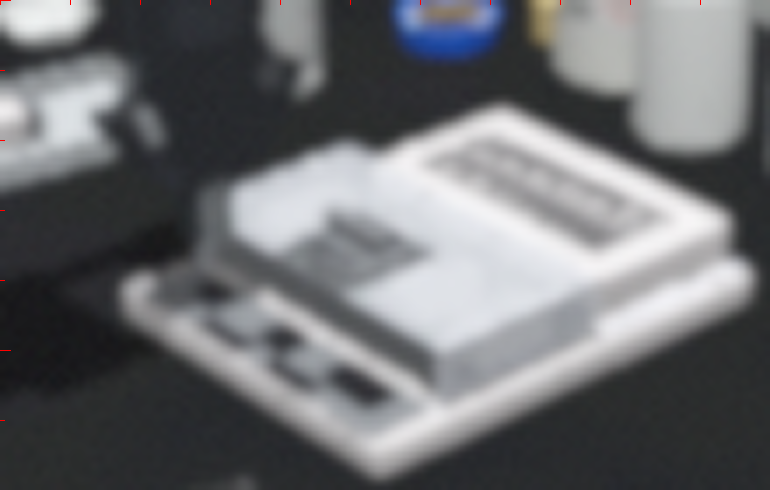

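Above the left key; press.

Request:
arm_command --targets "0 -1.5 8 0 0 0 0;0 -1.5 16 0 0 0 0;0 -1.5 20 0 0 0 0;0 -1.5 22 0 0 0 0;0 -1.5 22 0 0 0 0;0 -1.5 22 0 0 0 0"

```text
time: 48.7
tool_pos: [0.4849, 0.086, 0.0013]
tcp_rot: [-2.148, -2.286, 0.004]
wrist_force: [-0.0, 0.8, 0.3]
width: -0.002
```

Request:
arm_command --targets "0 0 2 0 0 0 0;0 0 3 0 0 0 0;0 0 3 0 0 0 0"

```text
time: 48.95
tool_pos: [0.485, 0.086, -0.0016]
tcp_rot: [-2.148, -2.286, 0.003]
wrist_force: [0.7, 0.3, -0.2]
width: -0.002
```

Request:
arm_command --targets "0 0 2 0 0 0 0;0 0 3 0 0 0 0;0 0 3 0 0 0 0"

```text
time: 49.2
tool_pos: [0.4854, 0.0861, -0.0044]
tcp_rot: [-2.148, -2.286, 0.002]
wrist_force: [0.6, -0.5, 1.8]
width: -0.001
```

Request:
arm_command --targets "0 0 2 0 0 0 0;0 0 3 0 0 0 0;0 0 3 0 0 0 0"

```text
time: 49.45
tool_pos: [0.4855, 0.0861, -0.0073]
tcp_rot: [-2.148, -2.286, 0.002]
wrist_force: [-0.7, 0.8, 3.8]
width: 0.002
```

Request:
arm_command --targets "0 0 2 0 0 0 0;0 0 4 0 0 0 0;0 0 4 0 0 0 0;0 0 4 0 0 0 0"

```text
time: 49.78
tool_pos: [0.4857, 0.0861, -0.0082]
tcp_rot: [-2.148, -2.286, 0.003]
wrist_force: [-9.7, -1.5, 28.1]
width: 0.0
```

Run:
```python
from h import *
st();to((ch(-.09,0,.02),93.6,0))
```

```text
t49.78 pos [ 0.4857  0.0861 -0.0082] F [-9.7 -1.5 28.1] w0.000 x [-0.062  0.998  0.002] z [-0.005  0.002 -1.   ] q [0.12 0.15 2.16 0.   0.83 0.06]
charger mm [-89.6  61.9  -8.2]
-61.8 -0.5 -28.3   -0.3 -0.1 -0.0
```

Request:
arm_command --targets "0 0 -10 0 0 0 0;0 0 -30 0 0 0 0;-30 0 -31 0 0 0 0;-62 -0.5 -31 0 0 0 0;-62 -0.5 -31 0 0 0 0;-62 -0.5 -31 0 0 0 0;-62 -0.5 -31 0 0 0 0;-62 -0.5 -31 0 0 0 0"

```text
time: 50.45
tool_pos: [0.4879, 0.0247, 0.0188]
tcp_rot: [-2.147, -2.285, 0.004]
wrist_force: [0.2, 0.5, -0.4]
width: 0.003
```

Run:
```python
from h import *
st();to((ch(-.09,0,-.0095),93.6,0))
```

```text
t50.45 pos [0.4879 0.0247 0.0188] F [ 0.2  0.5 -0.4] w0.003 x [-0.062  0.998  0.003] z [-0.006  0.002 -1.   ] q [-0.    0.1   2.15  0.    0.89 -0.07]
charger mm [-91.3   0.4  18.8]
-0.5 1.4 28.3   -0.3 -0.1 -0.0
```

Request:
arm_command --targets "0 1.5 12 0 0 0 0;0 1.5 21 0 0 0 0;0 1.5 25 0 0 0 0;0 1.5 28 0 0 0 0;0 1.5 28.3 0 0 0 0;0 1.5 28.3 0 0 0 0;0 1.5 28.3 0 0 0 0"

```text
time: 51.03
tool_pos: [0.4892, 0.0249, -0.0079]
tcp_rot: [-2.146, -2.285, 0.005]
wrist_force: [-6.9, 0.9, 16.5]
width: 0.003
```

Run:
```python
from h import *
st()
```

```text
t51.03 pos [ 0.4892  0.0249 -0.0079] F [-6.9  0.9 16.5] w0.003 x [-0.063  0.998  0.003] z [-0.007  0.002 -1.   ] q [-0.    0.15  2.16  0.    0.84 -0.07]
charger mm [-90.    0.6  -7.9]
```

Middle pressed to the stop. On to the right key.

Request:
arm_command --targets "0 0 -10 0 0 0 0;0 0 -29 0 0 0 0;-30 0 -29 0 0 0 0;-62 0 -29 0 0 0 0;-62 0 -29 0 0 0 0;-62 0 -29 0 0 0 0;-62 0 -29 0 0 0 0;-62 0 -29 0 0 0 0"

```text
time: 51.7
tool_pos: [0.4932, -0.0369, 0.0193]
tcp_rot: [-2.147, -2.285, 0.004]
wrist_force: [-0.4, 0.7, -0.6]
width: 0.0
```

Run:
```python
from h import *
st();to((ch(-.09,-.062,-.0095),93.6,0))
```

```text
t51.70 pos [ 0.4932 -0.0369  0.0193] F [-0.4  0.7 -0.6] w0.000 x [-0.063  0.998  0.003] z [-0.006  0.002 -1.   ] q [-0.13  0.11  2.14  0.    0.89 -0.19]
charger mm [-89.9 -61.4  19.3]
-0.7 0.0 28.8   -0.3 -0.2 -0.0
```

Request:
arm_command --targets "-0.5 0 12 0 0 0 0;-0.5 0 21 0 0 0 0;-0.5 0 25 0 0 0 0;-0.5 0 28 0 0 0 0;-0.5 0 28.8 0 0 0 0;-0.5 0 28.8 0 0 0 0;-0.5 0 28.8 0 0 0 0"

```text
time: 52.28
tool_pos: [0.4928, -0.0372, -0.0078]
tcp_rot: [-2.146, -2.284, 0.005]
wrist_force: [-6.3, 3.3, 13.2]
width: 0.004
```

Request:
arm_command --targets "0 0 -10 0 0 0 0;0 0 -40 0 0 0 0;0 0 -80 0 0 0 0;0 0 -110 0 0 0 0;-100 0 -110 0 0 0 0;-140 0 -110 0 0 0 0;-180 0 -110 0 0 0 0;-220 0 -110 0 0 0 0;-220 0 -110 0 0 0 0;-220 0 -110 0 0 0 0"

```text
time: 53.12
tool_pos: [0.5085, -0.2633, 0.1012]
tcp_rot: [-2.153, -2.285, 0.005]
wrist_force: [0.1, -0.1, 0.4]
width: 0.0
```

Run:
```python
from h import *
st();shot('top','top20');crop('top20',(180,125,280,230),7,'c25');shot('side','side20');crop('side20',(140,125,305,220),4,'c26')
```

```text
t53.12 pos [ 0.5085 -0.2633  0.1012] F [ 0.1 -0.1  0.4] w0.000 x [-0.06   0.998 -0.001] z [-0.003 -0.001 -1.   ] q [-0.52  0.15  1.92 -0.    1.07 -0.58]
charger mm [ -88.8 -288.3  101.2]
```

View pics/top20.png

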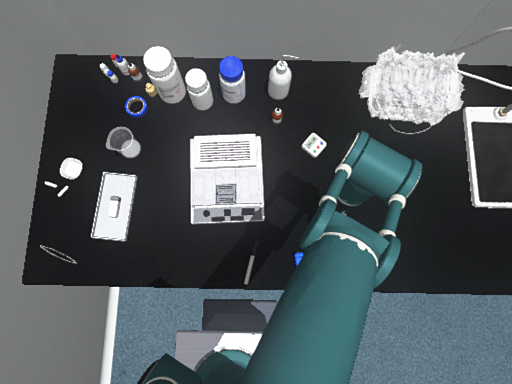

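View pics/c25.png

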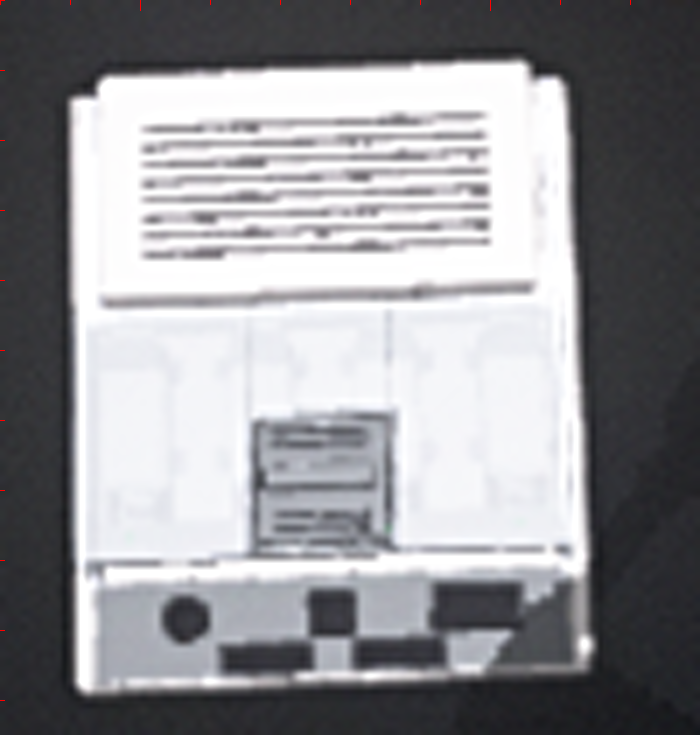

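View pics/c26.png

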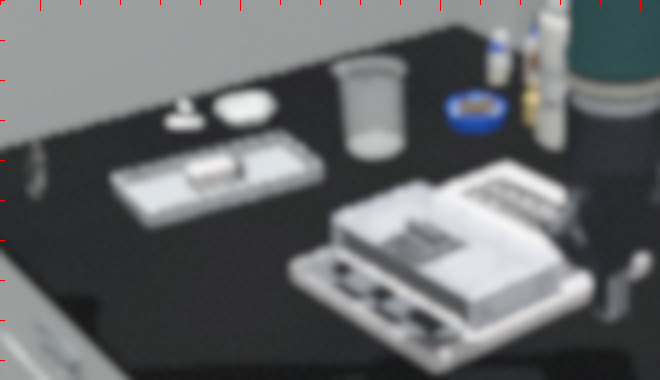

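Run:
```python
from h import *
a=cv2.imread('pics/top0.png')[125:222,185:262].astype(np.float32).mean(2);b=cv2.imread('pics/top20.png')[125:222,185:262].astype(np.float32).mean(2)
t=a[58:82,28:56]; r=cv2.matchTemplate(b,t,cv2.TM_CCOEFF_NORMED); print(cv2.minMaxLoc(r)); 
for n in('top0','top20'):
    W=world('top',np.load(n+'.npy')); print(n,W[186:190,219:232,2].mean(),W[196:201,219:232,2].mean())
```

```text
(-0.5571469068527222, 0.9914314150810242, (7, 62), (28, 58))
top0 0.08617859300635702 0.06686793153220813
top20 0.06725000612639286 0.08184838889558761
```

Run:
```python
from h import *
for n in('top0','top20'):
    W=world('top',np.load(n+'.npy')); print(n,[(v,round(float(np.median(W[v,219:232,2])),4)) for v in range(182,206)])
```

```text
top0 [(182, 0.0569), (183, 0.059), (184, 0.061), (185, 0.0653), (186, 0.0678), (187, 0.0664), (188, 0.0676), (189, 0.0675), (190, 0.0666), (191, 0.0792), (192, 0.079), (193, 0.079), (194, 0.0755), (195, 0.0679), (196, 0.0664), (197, 0.0656), (198, 0.0678), (199, 0.068), (200, 0.0669), (201, 0.0663), (202, 0.0518), (203, 0.0615), (204, 0.0278), (205, 0.0217)]
top20 [(182, 0.0596), (183, 0.0586), (184, 0.0616), (185, 0.0661), (186, 0.0672), (187, 0.0661), (188, 0.0676), (189, 0.0677), (190, 0.0666), (191, 0.0792), (192, 0.0801), (193, 0.0804), (194, 0.0753), (195, 0.0667), (196, 0.066), (197, 0.0658), (198, 0.0669), (199, 0.0669), (200, 0.067), (201, 0.0659), (202, 0.051), (203, 0.0613), (204, 0.0278), (205, 0.0224)]
```

Tab is up and the hood is in exactly its starting place. Handing in.

Run:
```python
from workcell import bot
print(bot.finish_job())
```

```text
the job is handed in; nothing more can be done
None
```

The changeover is done and handed in at about 53 s; no verdict was reported.

- **Hood opening:** I pinched the tab's rib, held the tab down and slid the hood fully open to its stop.
- **Charged cell:** Only one was there, in bay 1. It now lies flat in the steel tray.
- **Flat cells:** All four are in bays 4, 3, 2 and 1. Each went in slanted against its spring until I felt 6–7 N, was levelled, and then released. With the hood still open, the images showed all four level and looking the same as the original seated cell.
- **Hood shutting:** I slid it shut with the tab held down, then let the tab up. A gentle test pull of about 5 N moved it only about 1.5 mm. The final images put the hood and tab at their starting position and height (plate about 66–67 mm, rib about 79–80 mm).
- **Keys:** I pressed left, middle and right, in that order, each to its stop, with the hood shut. I judged this by force (28, 16 and 13 N) and travel, because key travel can't be read directly.
- **Other objects:** The beaker and timer look unmoved in the last pictures. The coloured look-alikes were not touched.

**Disagreements:**
- The real fingertips ended about 30–35 mm short of the reported tool point. I confirmed this by touch and corrected for it. My first grip on the tab closed on nothing because of it.
- The camera positions were about 2 mm off the robot's in x, which I also corrected.

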